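# Strip the stacked valve into its kit tray inserts

## Robot

A 7-joint arm with a two-finger parallel gripper is mounted at the origin on the work surface. World frame = base frame: x ahead of the robot, y to its left, z up, the work surface at z = 0. Lengths are in m, angles in rad, forces in N, time in s.
With the tool pointing down it reaches from about 0.425 to 0.875 m from the base axis. Payload 4.7 kg.
Tool frame: the origin (TCP) lies between the finger pads; the fingertips stand 22 mm ahead of it and the grasp point (between the pads) lies 3 mm ahead of it; z points along the fingers, y is the line along which they close (so a half turn about z gives the same grasp; the last joint's range is limited). The gripper opens to 87 mm and grips with 3 to 60 N. Pads are 19 mm wide; open, the fingers measure 117 mm over their backs; the gripper's body (75 mm by 190 mm) begins 51 mm behind the grasp point.
Start: joints at [-1.242, 0.321, -0.07, 1.45, 0.023, 1.371, -0.057], TCP at [0.201, 0.618, 0.245] pointing down, gripper open.
Joint ranges: [-2.86, 2.86], [-0.3, 2.09], [-1.38, 1.24], [0.06, 2.45], [-1.56, 4.7], [0.09, 2.05], [-2.69, 2.69]. Speed limits (rad/s): [2.57, 2.57, 3.14, 3.14, 3.14, 3.14, 3.14].

## Interface

Orientations are given as a rotation vector (axis times angle).
In Python, from bench import ctrl gives the robot as it stands. The module is installed in compiled form; this text tells all that it offers.
- The arm moves only by the tool send_rows, never from a script. Its argument "motion" is a list of rows, each an object with "claw": the opening, from -1 (shut) to 1 (fully open); "slide": the shift along the tool's x, y, z in mm, a list of three; "delta_rot": the turn, a rotation vector about the tool's x, y, z in rad, a list of three. In form: [{"claw": claw, "slide": [x, y, z], "delta_rot": [ax, ay, az]}, ...]. A call has 1 to 5 rows; each row is the pose to reach, as a shift and turn from the pose commanded when the call began, along the tool's axes at that moment; what a row does not reach only later rows make up. A row lasts 1/10 s, in which the tool goes at most 50 mm and 8.59 degrees, less where a joint would pass 70% of its speed; a pose out of reach is approached as far as the arm can. A call with a gripper value outside its range is refused whole. The fingers move at their own pace and stop on an object; "grip_force" is the grip in N (left out, the last holds). Time passes only in rows, so rows that repeat a pose let the fingers close. It gives the time, the measured TCP pose, the force, the opening and the grip force at its end, in the units of the state.
- ctrl.get_state(): the state, without advancing time (a new reading comes with each control period).
- ctrl.get_image(name): name is "side" or "top"; returns a dict with "color" (420x560x3 uint8, blue, green, red), "fx", "fy", "cx", "cy" (pixels), "pose" (4x4, takes a point from camera to world coordinates). Camera axes: x right, y down, z forward; pixel columns grow to the right and rows downward; lengths in m; the calibration is good to about 2 mm. A picture is of the moment at which its call begins. There is no depth.
- ctrl.close_job(): hands the job in; it is judged then, once.
The state is a dict: "time": time; "joint_positions": joint angles; "qd": joint speeds; "joint_torque": joint torques, N m; "position": TCP position; "tool_rot": TCP orientation; "ft_force": force on the tool from outside, world axes, zero at the start; "torque": the same for the moment, N m; "grip_width": opening from 0.0 (shut) to 1.0 (fully open); "grip_force": force on a finger pad.
Only numpy, scipy, OpenCV 4.12 (cv2) and the standard library are available. Lean on these libraries where they do the work, as an engineer would, in place of code of your own. Each camera call takes 0.05 s, during which the arm holds its last target. There are 200 camera calls.

## Task

Take the stacked valve apart from the top down, one part at a time, and set each part upright and flat on the floor of the white tray insert whose blue cut-out has its outline: first the steel coil in the round one, then the green hex flange in the hexagonal one, then the bracket bar in the long one, last the yellow block in the square one. Set the parts down without dropping or tipping them over, and leave the force gauge and the spanner where they lie.

Things in the scene. Friction and masses are not known exactly. Their poses are not given: they have to be found in the camera images.
- coil: top of the stack: upright stainless solenoid coil, a plain cylinder 32 mm in diameter, 36 mm tall, black band round it, red spot on its top, about 0.16 kg. Belongs in nest_round, standing upright, any yaw. Origin: centre of its underside, z up. Every part rests flat on the one below, centred within about 3 mm, but turned at random to it.
- hexnut: second from the top: solid green hexagonal flange, 48 mm across flats (55 mm over corners), 20 mm tall, about 0.14 kg. Belongs flat in nest_hex; fits there at any yaw. Origin: centre of its underside, z up; x is square to one pair of flats, the others are 60 degrees on.
- bar: third from the top: flat light-grey aluminium bracket bar, 100 (x) by 34 (y) by 18 mm (z), a black hole spot near each end, about 0.22 kg; either way round is the same. Belongs flat in nest_long, its length along the cut-out. Origin: centre of its underside.
- block: bottom of the stack: yellow valve manifold block, 62 by 62 (x, y) by 30 mm (z), about 0.3 kg, any quarter turn is the same. It lies on a fixed black build plate 90 mm square, 6 mm thick. Belongs flat in nest_square, sides parallel to the cut-out's. Origin: centre of its underside.
- nest_round: fixed white tray insert, 70 mm square, 11 mm tall, flat on the table, with one cut-out in its middle, open upward, with a blue floor: round, 46 mm in diameter, floor 4 mm above the table, 7 mm deep, 6 mm bigger all round than the coil. Origin: centre of the underside, at table height; z up
- nest_hex: fixed white tray insert, hexagonal, 80 mm across flats, 11 mm tall, flat on the table, with one cut-out in its middle, open upward, with a blue floor: hexagonal, 60 mm across flats, one pair of flats square to x, floor 4 mm above the table, 7 mm deep, 6 mm bigger all round than the hex flange. Origin: centre of the underside, at table height; z up
- nest_long: fixed white tray insert, 132 (x) by 66 mm (y), 11 mm tall, flat on the table, with one cut-out in its middle, open upward, with a blue floor: 112 (x) by 46 mm (y), floor 4 mm above the table, 7 mm deep, 6 mm bigger all round than the bar. Origin: centre of the underside, at table height; z up
- nest_square: fixed white tray insert, 94 mm square, 11 mm tall, flat on the table, with one cut-out in its middle, open upward, with a blue floor: 74 mm square, sides along x and y, floor 4 mm above the table, 7 mm deep, 6 mm bigger all round than the block. Origin: centre of the underside, at table height; z up
- gauge: bystander, leave alone: cream hand-held force gauge lying loose on the table, 155 mm long along its x (from -73 to +82 mm), 50 mm wide, 39 mm tall, round dial on top. Origin: on its underside, mid-width
- spanner: bystander, leave alone: loose steel spanner lying on the table, 130 mm long along its x, under 40 mm wide and 15 mm tall. Also about, unlisted: a 68 mm white dish 14 mm tall between the places, and equipment at the table's edges more than 0.8 m from the base or more than 0.5 m to the side, under 0.16 m tall
Things that resemble listed ones, but are neither listed nor needed, are in the scene too. What is shaped like the nest_round but brown is not meant. Of the things shaped like the hexnut, the green one is meant.

How it is judged:
On the way, in this order (a step that is already met when the one before it is completed fails the run):
1. the steel coil stands in the round cut-out (horizontal distance between coil and nest_round below 0.01 m and z of coil in the frame of nest_round between 0.002 and 0.0065 m and angle between coil's own z axis and vertical below 0.08 rad), for 0.2 s.
2. the green hex flange lies in the hexagonal cut-out (horizontal distance between hexnut and nest_hex below 0.01 m and z of hexnut in the frame of nest_hex between 0.002 and 0.0065 m and angle between hexnut's own z axis and vertical below 0.08 rad), for 0.2 s.
3. the bracket bar lies in the long cut-out (horizontal distance between bar and nest_long below 0.01 m and z of bar in the frame of nest_long between 0.002 and 0.0065 m and angle between bar's own z axis and vertical below 0.08 rad), for 0.2 s.
4. the yellow manifold block lies in the square cut-out (horizontal distance between block and nest_square below 0.01 m and z of block in the frame of nest_square between 0.002 and 0.0065 m and angle between block's own z axis and vertical below 0.08 rad), for 0.2 s.
At the end, for the whole second after the job is handed in: All four parts lie flat (tilt under 0.08 rad) on the blue floor of their own insert (underside within 2.5 mm of floor height, centre within 10 mm of the insert's centre), released and at rest (under 0.02 m/s); the gauge and the spanner are within 25 mm of where they began (all of step 1 and all of step 2 and all of step 3 and all of step 4 and linear speed of each of coil, hexnut, bar, block below 0.02 m/s and distance of each of gauge, spanner from where it was at the start of the episode below 0.025 m); the robot touches nothing.
It fails at once if the gauge is shifted by more than 25 mm (distance of gauge from where it was at the start of the episode above 0.025 m).
It fails at once if the spanner is shifted by more than 25 mm (distance of spanner from where it was at the start of the episode above 0.025 m).
It fails at once if a part is dropped (falls free of the fingers faster than 0.8 m/s, a drop of over 3 cm) ((linear speed of coil above 0.8 m/s and contact force between the fingers and coil below 0.05 N) or (linear speed of hexnut above 0.8 m/s and contact force between the fingers and hexnut below 0.05 N) or (linear speed of bar above 0.8 m/s and contact force between the fingers and bar below 0.05 N) or (linear speed of block above 0.8 m/s and contact force between the fingers and block below 0.05 N)).
It fails at once if a part is tipped by more than 35 degrees (angle between any of coil, hexnut, bar, block's own z axis and vertical above 0.61 rad).
It also fails if it takes over 128 s, if anything falls off the work surface, if the arm or the gripper's body presses on something with over 40 N, if the wrist force passes 120 N, or if a joint passes its speed limit or range.

## Working session

There is one attempt and no reset: what is moved stays moved. The work goes in short steps, Python scripts to look and compute and a tool call to move; the robot and the scene stay as the last step left them, time stands still between calls to the robot, and variables do not carry over. Pictures are saved under pics/ and viewed, at most 14 in all, crops included, and the job is handed in when it is done.

Besides the shell and the picture viewer there is one more tool, called after ">>>" as name([rows], argument=value, ...), one row to a line, values as JSON. send_rows: Moves the arm, as the interface text tells. Its arguments: {"type":"object","properties":{"motion":{"type":"array","items":{"type":"object","properties":{"claw":{"type":"number"},"slide":{"type":"array","items":{"type":"number"}},"delta_rot":{"type":"array","items":{"type":"number"}}}}},"grip_force":{"type":"number"}},"required":["motion"]}

```bash
mkdir -p pics
python3 - <<'E'
from bench import ctrl
import cv2,numpy as np,pickle
s=ctrl.get_state();print(s)
for n in("top","side"):
    im=ctrl.get_image(n);pickle.dump(im,open(n+"0.pkl","wb"));cv2.imwrite(f"pics/{n}0.png",im["color"])
    print(n,im["fx"],im["fy"],im["cx"],im["cy"],np.round(im["pose"],4).tolist())
E
```

```text
{'time': 0.0, 'joint_positions': array([-1.24191228,  0.3218136 , -0.07006418,  1.45168617,  0.02264288,
        1.37080527, -0.05689478]), 'qd': array([-8.68089048e-04, -1.76371766e-03,  8.66814195e-04, -6.63637947e-04,
       -1.36379221e-03,  1.80392179e-05, -1.36097920e-03]), 'joint_torque': array([-4.90107723e-04, -4.91303194e+01, -4.04242957e-01, -3.12530065e+01,
       -6.38939836e-02,  4.38399380e-02,  1.76873218e-04]), 'position': array([0.20115823, 0.61754379, 0.24346183]), 'tool_rot': array([-4.92359278e-01, -3.10261271e+00,  3.01578478e-03]), 'ft_force': array([ 0.26508102, -1.32947265,  0.90361712]), 'torque': array([ 0.0257749 ,  0.00363195, -0.0290426 ]), 'grip_force': 0.0, 'grip_width': 0.9948108986925183}
top 479.540462886498 479.540462886498 281.3949089073227 202.85562938573662 [[0.0177, -0.9895, 0.1433, 0.3945], [-0.9998, -0.018, -0.0004, -0.0455], [0.003, -0.1433, -0.9897, 1.2833], [0.0, 0.0, 0.0, 1.0]]
side 451.56160359925116 451.56160359925116 274.7139569919598 211.42001653289952 [[0.7182, -0.4244, 0.5514, -0.0217], [-0.6957, -0.4241, 0.5798, -0.6386], [-0.0122, -0.8, -0.5998, 0.6893], [0.0, 0.0, 0.0, 1.0]]
```

View pics/top0.png

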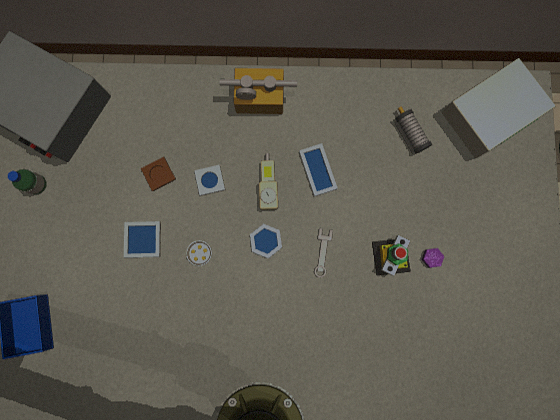

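View pics/side0.png

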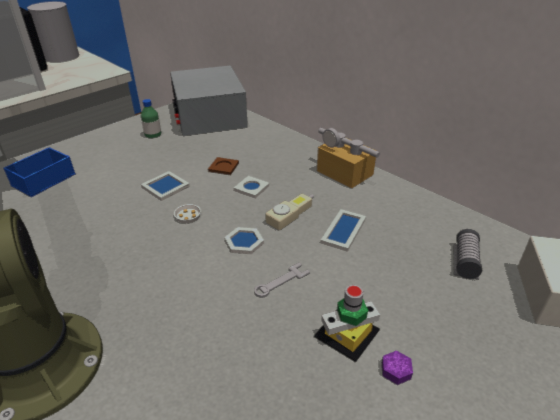

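The top view shows the stack at about (400,255), with the coil's red spot on top. The inserts are round (209,180), hex (266,240), long (318,170) and square (142,240). The brown decoy is at (157,173), and the purple hex at (433,258) is not meant. The side view shows the same parts, with the stack at (352,310).

```bash
cat > h.py <<'E'
import cv2,numpy as np,pickle
from bench import ctrl
from scipy.spatial.transform import Rotation as R
def grab(n,save=None):
    im=ctrl.get_image(n)
    if save: cv2.imwrite(f"pics/{save}.png",im["color"])
    return im
def cast(im,uv,z):
    uv=np.atleast_2d(np.asarray(uv,float)); T=im["pose"]
    d=np.c_[(uv[:,0]-im["cx"])/im["fx"],(uv[:,1]-im["cy"])/im["fy"],np.ones(len(uv))]@T[:3,:3].T
    return (T[:3,3]+d*((z-T[2,3])/d[:,2])[:,None])[:,:2]
def proj(im,p):
    c=(np.asarray(p)-im["pose"][:3,3])@im["pose"][:3,:3]
    return np.array([im["cx"]+im["fx"]*c[0]/c[2],im["cy"]+im["fy"]*c[1]/c[2]])
HSV={"blue":((95,90,40),(125,255,255)),"red":((0,120,70),(8,255,255)),"green":((45,80,30),(85,255,255)),"yellow":((20,100,80),(33,255,255)),"white":((0,0,175),(179,45,255))}
def blobs(im,col,amin=15):
    h=cv2.cvtColor(im["color"],cv2.COLOR_BGR2HSV)
    m=cv2.inRange(h,*map(np.array,HSV[col]))
    if col=="red": m|=cv2.inRange(h,np.array((172,120,70)),np.array((179,255,255)))
    n,l,st,c=cv2.connectedComponentsWithStats(m)
    return [(c[i],st[i,4],(l==i).astype(np.uint8)) for i in range(1,n) if st[i,4]>=amin]
def rect(im,mask,z):
    c=max(cv2.findContours(mask,cv2.RETR_EXTERNAL,cv2.CHAIN_APPROX_NONE)[0],key=len)[:,0]
    w=cast(im,c,z); r=cv2.minAreaRect((w*1000).astype(np.float32)); return r
def near(im,col,p,r=0.05,amin=15):
    b=[(a,c,m) for c,a,m in blobs(im,col,amin) if np.hypot(*(cast(im,c,p[2])[0]-p[:2]))<r]
    return max(b,key=lambda t:t[0]) if b else None
def pose():
    s=ctrl.get_state();return s,R.from_rotvec(s["tool_rot"])
def delta(xyz,yaw=None):
    "slide mm and turn to tool pointing down at xyz, tool y axis along yaw (mod pi)"
    s,r=pose(); M=r.as_matrix()
    t=M.T@(np.array(xyz)-s["position"])*1000
    cur=np.arctan2(M[1,1],M[0,1])
    d=0 if yaw is None else (yaw-cur+np.pi/2)%np.pi-np.pi/2
    y=cur+d; Y=np.array([np.cos(y),np.sin(y),0]);Z=np.array([0,0,-1.]);X=np.cross(Y,Z)
    rv=R.from_matrix(M.T@np.c_[X,Y,Z]).as_rotvec()
    print("slide",np.round(t,1),"rot",np.round(rv,3),"yaw now",round(cur,3),"dyaw",round(d,3),"q7",s["joint_positions"][-1].round(2),"pos",s["position"].round(4),"F",s["ft_force"].round(1),"t",s["time"],"w",s["grip_width"].round(3),s["grip_force"])
E
python3 - <<'E'
from h import *
for n in("top","side"):
    im=pickle.load(open(n+"0.pkl","rb")); print(n)
    for c,a,m in blobs(im,"blue",60):
        w=cast(im,c,.0075)[0]
        if 0.3<w[0]<0.9 and abs(w[1])<.5: 
            r=rect(im,m,.0075);print("blue",c.round(1),a,w.round(4),"rect",np.round(r[0],1),np.round(r[1],1),round(r[2],1))
    for col,z in(("red",.11),("green",.074),("yellow",.036)):
        for c,a,m in blobs(im,col):
            w=cast(im,c,z)[0]
            if 0.3<w[0]<0.9 and abs(w[1])<.5: print(col,c.round(1),a,w.round(4))
    x,y=(370,230) if n=="top" else (300,270)
    cv2.imwrite(f"pics/{n}crop.png",cv2.resize(im["color"][y:y+(60 if n=="top" else 100),x:x+(80 if n=="top" else 110)],None,fx=6,fy=6,interpolation=cv2.INTER_CUBIC)[:600])
a=cv2.imread("pics/topcrop.png");b=cv2.imread("pics/sidecrop.png")
cv2.imwrite("pics/crops.png",np.hstack([cv2.resize(a,(400,300)),cv2.resize(b,(400,300*100//100))]))
E
```

```text
top
blue [317.6 169.5] 637 [ 0.6725 -0.1427] rect [ 672.9 -142.6] [110.1  43.7] 19.0
blue [209.  179.8] 198 [0.6386 0.1508] rect [638.9 151.6] [41. 42.] 46.2
blue [141.7 239.1] 738 [0.4752 0.3234] rect [475.5 323.8] [71.8 71.6] 3.2
blue [265.4 240.6] 413 [ 0.4771 -0.0052] rect [477.7  -5.5] [57.9 64.2] 38.9
red [400.4 252.4] 74 [ 0.4477 -0.3383]
green [395.8 255.5] 161 [ 0.4412 -0.3356]
yellow [268.3  96.8] 353 [ 0.8653 -0.0053]
yellow [267.4 171. ] 86 [ 0.6598 -0.0075]
yellow [384.8 251.1] 75 [ 0.4536 -0.3162]
yellow [402.9 265. ] 40 [ 0.4186 -0.3626]
side
blue [164.8 184.2] 292 [0.478  0.3239] rect [478.8 324.3] [65.7 60.6] 2.2
blue [251.4 185.5] 73 [0.6421 0.1501] rect [641.5 150.9] [24.6 38.2] 44.9
blue [343.3 228.6] 466 [ 0.6735 -0.1446] rect [ 675.4 -143.7] [101.2  41.5] 19.0
blue [243.8 239.1] 286 [ 0.4794 -0.0059] rect [479.8  -5.9] [49.5 56.9] 36.2
red [353.9 290.6] 109 [ 0.449  -0.3393]
green [153.  135.1] 29 [0.5514 0.4805]
green [352.1 313.5] 437 [ 0.4331 -0.3519]
yellow [298.7 199.9] 46 [ 0.6544 -0.015 ]
yellow [352.6 335.8] 564 [ 0.422  -0.3661]
```

View pics/crops.png

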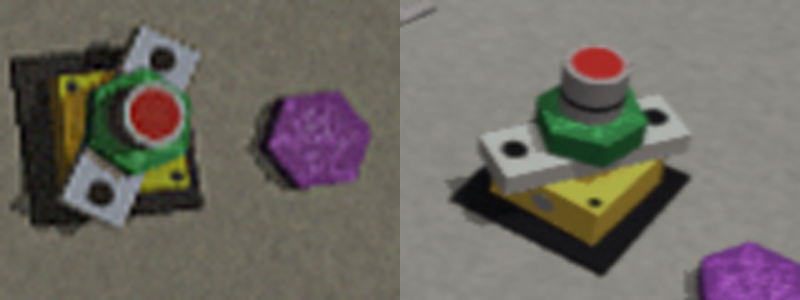

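Each insert agrees between the two views to within 4 mm. The coil is at about (0.448, -0.339).

Run:
```python
from h import *
s,r=pose();print(r.as_matrix().round(3))
delta([0.55,0.25,0.245]); delta([0.4484,-0.3388,0.2])
```

```text
[[-0.951  0.31  -0.   ]
 [ 0.31   0.951 -0.002]
 [-0.    -0.002 -1.   ]]Traceback (most recent call last):
  File "<stdin>", line 3, in <module>
  File "h.py", line 38, in delta
    print("slide",np.round(t,1),"rot",np.round(rv,3),"yaw now",round(cur,3),"dyaw",round(d,3),"q7",s["joint_positions"][-1].round(2),"pos",s["position"].round(4),"F",s["ft_force"].round(1),"t",s["time"],"w",s["grip_width"].round(3),s["grip_force"])
                                                                                                                                                                                                               ^^^^^^^^^^^^^^^^^^^^^
AttributeError: 'float' object has no attribute 'round'
```

```bash
sed -i 's/s\["grip_width"\].round(3)/round(float(s["grip_width"]),3)/' h.py
```

>>> send_rows([
  {"claw": 1,"slide": [-44,-24,0],"delta_rot": [0,0,0.08]},
  {"claw": 1,"slide": [-88,-48,0],"delta_rot": [0,0,0.16]},
  {"claw": 1,"slide": [-132,-72,0],"delta_rot": [0,0,0.24]},
  {"claw": 1,"slide": [-176,-96,0],"delta_rot": [0,0,0.32]},
  {"claw": 1,"slide": [-220,-120,0],"delta_rot": [0,0,0.4]},
])

```text
time: 0.6
position: [0.3739, 0.4344, 0.2442]
tool_rot: [-1.104, -2.941, 0.0]
ft_force: [0.7, 0.3, -0.6]
grip_width: 0.995
grip_force: 0.0
```

```bash
cat >> h.py <<'E'
def plan(*wps):
    "chained slides/turns through (x,y,z[,yaw]) from the present pose; mm, tool axes"
    s,r=pose(); M=r.as_matrix(); p=s["position"]; y=np.arctan2(M[1,1],M[0,1])
    print("t",s["time"],"pos",np.round(p,4),"yaw",round(y,3),"q1,q7",s["joint_positions"][[0,6]].round(2),"F",s["ft_force"].round(1),"w",round(float(s["grip_width"])*87,1))
    for w in wps:
        t=M.T@(np.array(w[:3])-p)*1000
        d=((w[3]-y+np.pi/2)%np.pi-np.pi/2) if len(w)>3 else 0
        y+=d; Y=np.array([np.cos(y),np.sin(y),0]);Z=np.array([0,0,-1.])
        N=np.c_[np.cross(Y,Z),Y,Z]; rv=R.from_matrix(M.T@N).as_rotvec(); M=N; p=np.array(w[:3])
        print(" ",w,"slide",np.round(t,1),"rot",rv.round(3),"rows",round(max(np.linalg.norm(t)/50,np.linalg.norm(rv)/.15),1))
E
python3 - <<'E'
from h import *
plan((.56,.25,.245,.4),(.62,.0,.245,0.),(.55,-.22,.22,-.4),(.4484,-.3388,.17,-.65),(.4484,-.3388,.106,-.65))
E
```

```text
t 0.6 pos [0.3739 0.4344 0.2442] yaw 0.853 q1,q7 [-1.   -0.04] F [ 0.7  0.3 -0.6] w 86.5
  (0.56, 0.25, 0.245, 0.4) slide [-261.5  -16.5   -0.7] rot [-0.     0.     0.453] rows 5.2
  (0.62, 0.0, 0.245, 0.0) slide [-253.6  -42.1    0. ] rot [0.  0.  0.4] rows 5.1
  (0.55, -0.22, 0.22, -0.4) slide [-220.  -70.   25.] rot [0.  0.  0.4] rows 4.6
  (0.4484, -0.3388, 0.17, -0.65) slide [-149.   -47.3   50. ] rot [0.   0.   0.25] rows 3.3
  (0.4484, -0.3388, 0.106, -0.65) slide [ 0.  0. 64.] rot [0. 0. 0.] rows 1.3
```

>>> send_rows([
  {"claw": 1,"slide": [-50,-3,0],"delta_rot": [0,0,0.09]},
  {"claw": 1,"slide": [-100,-6,0],"delta_rot": [0,0,0.18]},
  {"claw": 1,"slide": [-150,-10,0],"delta_rot": [0,0,0.27]},
  {"claw": 1,"slide": [-200,-13,0],"delta_rot": [0,0,0.36]},
  {"claw": 1,"slide": [-249,-16,0],"delta_rot": [0,0,0.453]},
])

```text
time: 1.1
position: [0.5514, 0.2593, 0.2444]
tool_rot: [-1.737, -2.618, 0.0]
ft_force: [0.2, 0.2, 0.1]
grip_width: 0.996
grip_force: 0.0
```

>>> send_rows([
  {"claw": 1,"slide": [-49,-8,0],"delta_rot": [0,0,0.08]},
  {"claw": 1,"slide": [-98,-16,0],"delta_rot": [0,0,0.16]},
  {"claw": 1,"slide": [-147,-24,0],"delta_rot": [0,0,0.24]},
  {"claw": 1,"slide": [-196,-32,0],"delta_rot": [0,0,0.32]},
  {"claw": 1,"slide": [-245,-41,0],"delta_rot": [0,0,0.4]},
])

```text
time: 1.6
position: [0.6088, 0.0177, 0.2442]
tool_rot: [-2.221, -2.221, 0.0]
ft_force: [-0.3, -0.1, 0.7]
grip_width: 1.0
grip_force: 0.0
```

>>> send_rows([
  {"claw": 1,"slide": [-44,-14,5],"delta_rot": [0,0,0.08]},
  {"claw": 1,"slide": [-88,-28,10],"delta_rot": [0,0,0.16]},
  {"claw": 1,"slide": [-132,-42,15],"delta_rot": [0,0,0.24]},
  {"claw": 1,"slide": [-176,-56,20],"delta_rot": [0,0,0.32]},
  {"claw": 1,"slide": [-220,-70,25],"delta_rot": [0,0,0.4]},
])

```text
time: 2.1
position: [0.5385, -0.2021, 0.2191]
tool_rot: [-2.618, -1.736, -0.0]
ft_force: [0.2, -0.5, -0.2]
grip_width: 0.998
grip_force: 0.0
```

Run:
```python
from h import *
plan((.4484,-.3388,.17,-.65),(.4484,-.3388,.106,-.65))
```

```text
t 2.1 pos [ 0.5385 -0.2021  0.2191] yaw -0.4 q1,q7 [-0.29  0.03] F [ 0.2 -0.5 -0.2] w 86.8
  (0.4484, -0.3388, 0.17, -0.65) slide [-161.   -29.7   49.1] rot [-0.   -0.    0.25] rows 3.4
  (0.4484, -0.3388, 0.106, -0.65) slide [ 0.  0. 64.] rot [0. 0. 0.] rows 1.3
```

>>> send_rows([
  {"claw": 1,"slide": [-40,-7,12],"delta_rot": [0,0,0.06]},
  {"claw": 1,"slide": [-80,-15,24],"delta_rot": [0,0,0.12]},
  {"claw": 1,"slide": [-120,-22,36],"delta_rot": [0,0,0.18]},
  {"claw": 1,"slide": [-161,-30,49],"delta_rot": [0,0,0.25]},
  {"claw": 1,"slide": [-161,-30,49],"delta_rot": [0,0,0.25]},
])

```text
time: 2.6
position: [0.4434, -0.3429, 0.169]
tool_rot: [-2.82, -1.383, 0.008]
ft_force: [-0.5, -0.2, 0.5]
grip_width: 0.999
grip_force: 0.0
```

Run:
```python
from h import *
im=grab("top");b=near(im,"red",(.448,-.339,.11));print(b and cast(im,b[1],.11))
im=grab("side","side1");b=near(im,"red",(.448,-.339,.11));print(b and cast(im,b[1],.11))
plan((.4484,-.3388,.17,-.65),(.4484,-.3388,.106,-.65))
```

```text
[[ 0.45229334 -0.33108559]]
[[ 0.44902521 -0.3392721 ]]
t 2.7 pos [ 0.4484 -0.3382  0.17  ] yaw -0.65 q1,q7 [-0.1  0.1] F [ 0.2  1.2 -0.3] w 86.9
  (0.4484, -0.3388, 0.17, -0.65) slide [-0.5  0.3 -0. ] rot [-0.001 -0.     0.   ] rows 0.0
  (0.4484, -0.3388, 0.106, -0.65) slide [ 0.  0. 64.] rot [0. 0. 0.] rows 1.3
```

View pics/side1.png

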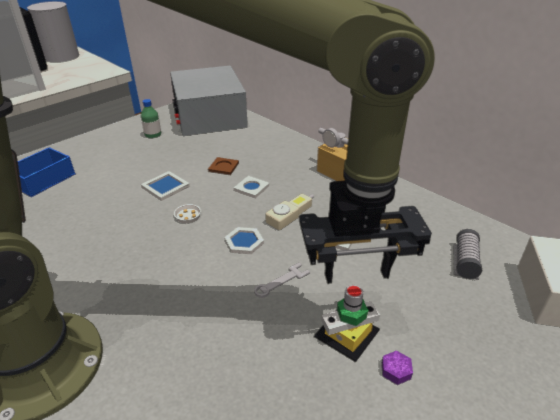

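The side view shows the open fingers at (325,270) and (390,268), straddling the coil at (352,295). I'll descend and close.

>>> send_rows([
  {"claw": 1,"slide": [0,0,20],"delta_rot": [0,0,0]},
  {"claw": 1,"slide": [0,0,40],"delta_rot": [0,0,0]},
  {"claw": 1,"slide": [0,0,55],"delta_rot": [0,0,0]},
  {"claw": 1,"slide": [0,0,64],"delta_rot": [0,0,0]},
  {"claw": 0.2,"slide": [0,0,64],"delta_rot": [0,0,0]},
])

```text
time: 3.2
position: [0.4495, -0.3365, 0.1054]
tool_rot: [-2.81, -1.401, 0.002]
ft_force: [0.6, 0.1, -0.4]
grip_width: 0.965
grip_force: 0.0
```

>>> send_rows([
  {"claw": 0,"slide": [0,0,0],"delta_rot": [0,0,0]},
  {"claw": -0.2,"slide": [0,0,0],"delta_rot": [0,0,0]},
  {"claw": -1,"slide": [0,0,0],"delta_rot": [0,0,0]},
  {"claw": -1,"slide": [0,0,0],"delta_rot": [0,0,0]},
  {"claw": -1,"slide": [0,0,0],"delta_rot": [0,0,0]},
], grip_force=30)

```text
time: 3.7
position: [0.4498, -0.3376, 0.1069]
tool_rot: [2.812, 1.4, 0.001]
ft_force: [0.2, 0.1, 0.5]
grip_width: 0.538
grip_force: 0.0
```

Run:
```python
from h import *
plan((.4484,-.3388,.17,-.65),(.56,-.15,.17,-.3),(.63,0,.17,0),(.64,.1505,.12,.23),(.64,.1505,.037,.23))
```

```text
t 3.7 pos [ 0.4498 -0.3376  0.1069] yaw -0.647 q1,q7 [-0.07  0.15] F [0.2 0.1 0.5] w 46.8
  (0.4484, -0.3388, 0.17, -0.65) slide [ -1.7  -0.3 -63.1] rot [ 0.001 -0.     0.003] rows 1.3
  (0.56, -0.15, 0.17, -0.3) slide [217.8 -25.4   0. ] rot [ 0.    0.   -0.35] rows 4.4
  (0.63, 0, 0.17, 0) slide [164.   22.5   0. ] rot [ 0.   0.  -0.3] rows 3.3
  (0.64, 0.1505, 0.12, 0.23) slide [150.5  10.   50. ] rot [ 0.    0.   -0.23] rows 3.2
  (0.64, 0.1505, 0.037, 0.23) slide [ 0.  0. 83.] rot [0. 0. 0.] rows 1.7
```

>>> send_rows([
  {"claw": -1,"slide": [0,0,0],"delta_rot": [0,0,0]},
  {"claw": -1,"slide": [0,0,0],"delta_rot": [0,0,0]},
  {"claw": -1,"slide": [0,0,0],"delta_rot": [0,0,0]},
  {"claw": -1,"slide": [0,0,0],"delta_rot": [0,0,0]},
  {"claw": -1,"slide": [0,0,0],"delta_rot": [0,0,0]},
])

```text
time: 4.2
position: [0.4496, -0.3375, 0.1066]
tool_rot: [-2.812, -1.4, -0.0]
ft_force: [-0.2, 1.3, 0.7]
grip_width: 0.358
grip_force: 30.0
```

>>> send_rows([
  {"claw": -1,"slide": [0,0,-5],"delta_rot": [0,0,0]},
  {"claw": -1,"slide": [0,0,-15],"delta_rot": [0,0,0]},
  {"claw": -1,"slide": [0,0,-30],"delta_rot": [0,0,0]},
  {"claw": -1,"slide": [0,0,-50],"delta_rot": [0,0,0]},
  {"claw": -1,"slide": [0,0,-70],"delta_rot": [0,0,0]},
])

```text
time: 4.7
position: [0.4496, -0.3378, 0.1784]
tool_rot: [2.812, 1.399, 0.001]
ft_force: [-0.6, -1.0, -0.6]
grip_width: 0.358
grip_force: 30.0
```

Run:
```python
from h import *
plan((.56,-.15,.17,-.3),(.63,0,.17,0),(.64,.1505,.12,.23),(.64,.1505,.037,.23))
im=grab("side")
cv2.imwrite("pics/side2.png",cv2.resize(im["color"][190:370,280:480],None,fx=3,fy=3))
```

```text
t 4.7 pos [ 0.4496 -0.3378  0.1784] yaw -0.647 q1,q7 [-0.11  0.1 ] F [-0.6 -1.  -0.6] w 31.2
  (0.56, -0.15, 0.17, -0.3) slide [216.4 -25.2   8.4] rot [ 0.001 -0.    -0.347] rows 4.4
  (0.63, 0, 0.17, 0) slide [164.   22.5   0. ] rot [ 0.   0.  -0.3] rows 3.3
  (0.64, 0.1505, 0.12, 0.23) slide [150.5  10.   50. ] rot [ 0.    0.   -0.23] rows 3.2
  (0.64, 0.1505, 0.037, 0.23) slide [ 0.  0. 83.] rot [0. 0. 0.] rows 1.7
```

View pics/side2.png

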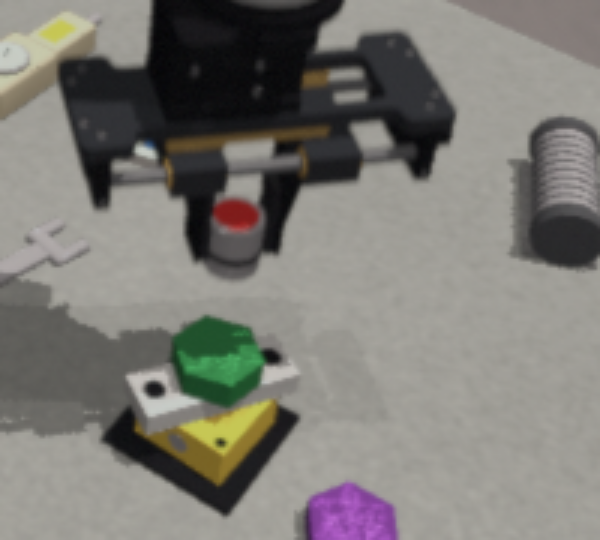

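The coil is held upright at crop position (235,235), and the rest of the stack is undisturbed. I'll carry it to the round insert.

>>> send_rows([
  {"claw": -1,"slide": [43,-5,2],"delta_rot": [0,0,-0.07]},
  {"claw": -1,"slide": [86,-10,3],"delta_rot": [0,0,-0.14]},
  {"claw": -1,"slide": [130,-15,5],"delta_rot": [0,0,-0.21]},
  {"claw": -1,"slide": [173,-20,7],"delta_rot": [0,0,-0.28]},
  {"claw": -1,"slide": [216,-25,8],"delta_rot": [0,0,-0.347]},
])

```text
time: 5.25
position: [0.5607, -0.1486, 0.1691]
tool_rot: [2.525, 1.868, 0.002]
ft_force: [1.3, -1.0, -1.7]
grip_width: 0.358
grip_force: 30.0
```

>>> send_rows([
  {"claw": -1,"slide": [33,4,0],"delta_rot": [0,0,-0.06]},
  {"claw": -1,"slide": [66,9,0],"delta_rot": [0,0,-0.12]},
  {"claw": -1,"slide": [98,13,0],"delta_rot": [0,0,-0.18]},
  {"claw": -1,"slide": [131,18,0],"delta_rot": [0,0,-0.24]},
  {"claw": -1,"slide": [164,22,0],"delta_rot": [0,0,-0.3]},
])

```text
time: 5.75
position: [0.6302, 0.0014, 0.1687]
tool_rot: [2.218, 2.225, 0.0]
ft_force: [1.8, -1.2, -1.2]
grip_width: 0.36
grip_force: 30.0
```

>>> send_rows([
  {"claw": -1,"slide": [37,3,12],"delta_rot": [0,0,-0.06]},
  {"claw": -1,"slide": [75,5,25],"delta_rot": [0,0,-0.12]},
  {"claw": -1,"slide": [113,8,37],"delta_rot": [0,0,-0.18]},
  {"claw": -1,"slide": [150,10,50],"delta_rot": [0,0,-0.23]},
  {"claw": -1,"slide": [150,10,50],"delta_rot": [0,0,-0.23]},
])

```text
time: 6.25
position: [0.6372, 0.1593, 0.1159]
tool_rot: [-1.934, -2.469, -0.0]
ft_force: [-0.3, 0.3, -2.1]
grip_width: 0.357
grip_force: 30.0
```

Run:
```python
from h import *
for n in("side","top"):
    im=grab(n);b=near(im,"red",(.64,.15,.122));print(b and cast(im,b[1],.122))
plan((.64,.1505,.08,.23),(.64,.1505,.037,.23))
```

```text
[[0.63708056 0.15089715]]
None
t 6.35 pos [0.6389 0.1518 0.1177] yaw 0.234 q1,q7 [-0.58  0.09] F [ 0.5 -0.8 -2.2] w 31.0
  (0.64, 0.1505, 0.08, 0.23) slide [-1.5  0.8 37.7] rot [-0.001  0.     0.004] rows 0.8
  (0.64, 0.1505, 0.037, 0.23) slide [ 0.  0. 43.] rot [0. 0. 0.] rows 0.9
```

>>> send_rows([
  {"claw": -1,"slide": [-1,1,25],"delta_rot": [0,0,0]},
  {"claw": -1,"slide": [-1,2,50],"delta_rot": [0,0,0]},
  {"claw": -1,"slide": [-1,2,65],"delta_rot": [0,0,0]},
  {"claw": -1,"slide": [-1,2,73],"delta_rot": [0,0,0]},
  {"claw": -1,"slide": [-1,2,77],"delta_rot": [0,0,0]},
])

```text
time: 6.85
position: [0.6416, 0.1487, 0.0412]
tool_rot: [1.953, 2.461, -0.001]
ft_force: [0.8, -0.3, -0.9]
grip_width: 0.361
grip_force: 30.0
```

>>> send_rows([
  {"claw": -1,"slide": [0,0,1],"delta_rot": [0,0,0]},
  {"claw": -1,"slide": [0,0,2],"delta_rot": [0,0,0]},
  {"claw": -1,"slide": [0,0,3],"delta_rot": [0,0,0]},
  {"claw": -1,"slide": [0,0,4],"delta_rot": [0,0,0]},
  {"claw": -1,"slide": [0,0,4],"delta_rot": [0,0,0]},
])

```text
time: 7.35
position: [0.6416, 0.1496, 0.0378]
tool_rot: [1.952, 2.462, 0.001]
ft_force: [0.3, 0.6, -1.3]
grip_width: 0.36
grip_force: 30.0
```

>>> send_rows([
  {"claw": -1,"slide": [0,0,1],"delta_rot": [0,0,0]},
  {"claw": -1,"slide": [0,0,1],"delta_rot": [0,0,0]},
  {"claw": -1,"slide": [0,0,1],"delta_rot": [0,0,0]},
])

```text
time: 7.65
position: [0.6416, 0.1496, 0.0366]
tool_rot: [1.952, 2.462, 0.0]
ft_force: [0.9, 0.6, -1.7]
grip_width: 0.358
grip_force: 30.0
```

Run:
```python
from h import *
plan()
im=grab("side")
cv2.imwrite("pics/side3.png",cv2.resize(im["color"][110:230,180:340],None,fx=4,fy=4))
plan()
```

```text
t 7.65 pos [0.6416 0.1496 0.0366] yaw 0.23 q1,q7 [-0.56  0.12] F [ 0.9  0.6 -1.7] w 31.2
t 7.7 pos [0.6416 0.1496 0.0367] yaw 0.23 q1,q7 [-0.56  0.12] F [ 0.2 -0.1 -1.8] w 31.2
```

View pics/side3.png

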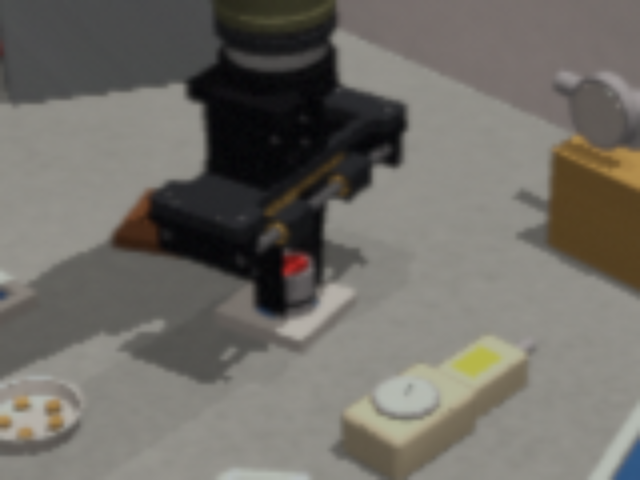

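The coil sits inside the insert at crop position (295,290). The gripper still carries its weight, so I'll lower a little further.

>>> send_rows([
  {"claw": -1,"slide": [0,0,0.5],"delta_rot": [0,0,0]},
  {"claw": -1,"slide": [0,0,1],"delta_rot": [0,0,0]},
  {"claw": -1,"slide": [0,0,1],"delta_rot": [0,0,0]},
])

```text
time: 8.0
position: [0.6416, 0.1496, 0.0366]
tool_rot: [-1.952, -2.462, -0.001]
ft_force: [-2.8, -0.7, 4.8]
grip_width: 0.36
grip_force: 30.0
```

>>> send_rows([
  {"claw": -1,"slide": [0,0,0.5],"delta_rot": [0,0,0]},
  {"claw": -1,"slide": [0,0,0.5],"delta_rot": [0,0,0]},
])

```text
time: 8.2
position: [0.6416, 0.1496, 0.0366]
tool_rot: [-1.952, -2.461, -0.001]
ft_force: [-3.7, -0.9, 8.1]
grip_width: 0.359
grip_force: 30.0
```

>>> send_rows([
  {"claw": -0.1,"slide": [0,0,-0.5],"delta_rot": [0,0,0]},
  {"claw": 0.2,"slide": [0,0,-0.5],"delta_rot": [0,0,0]},
  {"claw": 0.4,"slide": [0,0,-0.5],"delta_rot": [0,0,0]},
  {"claw": 0.4,"slide": [0,0,-0.5],"delta_rot": [0,0,0]},
  {"claw": 0.4,"slide": [0,0,-0.5],"delta_rot": [0,0,0]},
])

```text
time: 8.7
position: [0.6415, 0.1495, 0.0354]
tool_rot: [-1.952, -2.462, 0.0]
ft_force: [-0.8, -0.4, 0.6]
grip_width: 0.672
grip_force: 0.0
```

>>> send_rows([
  {"claw": 0.5,"slide": [0,0,-10],"delta_rot": [0,0,0]},
  {"claw": 0.6,"slide": [0,0,-30],"delta_rot": [0,0,0]},
  {"claw": 0.8,"slide": [0,0,-60],"delta_rot": [0,0,0]},
  {"claw": 1,"slide": [0,0,-100],"delta_rot": [0,0,0]},
  {"claw": 1,"slide": [0,0,-130],"delta_rot": [0,0,0]},
])

```text
time: 9.2
position: [0.6422, 0.1495, 0.1688]
tool_rot: [1.951, 2.46, 0.003]
ft_force: [0.6, 0.7, 0.9]
grip_width: 0.964
grip_force: 0.0
```

Run:
```python
from h import *
plan()
for n in("side","top"):
    im=grab(n,n+"4");pickle.dump(im,open(n+"4.pkl","wb"))
    b=near(im,"red",(.64,.15,.04));print(n,"coil",b and cast(im,b[1],.04))
    b=near(im,"green",(.448,-.339,.07));h=cv2.convexHull(cv2.findContours(b[2],0,2)[0][0])
    p=cv2.approxPolyDP(h,2.0,True)[:,0];print(b[0],b[1],cast(im,b[1],.07),p.tolist())
    v=im["color"]; c=cv2.resize(v[225:285,370:450] if n=="top" else v[270:370,290:423],(400,300),interpolation=2);cv2.imwrite(f"pics/c_{n}.png",c)
cv2.imwrite("pics/c4.png",np.hstack([cv2.imread("pics/c_top.png"),cv2.imread("pics/c_side.png")]))
```

```text
t 9.2 pos [0.6422 0.1495 0.1688] yaw 0.23 q1,q7 [-0.59  0.08] F [0.6 0.7 0.9] w 83.9
side coil [[0.64356094 0.14642871]]
678 [352.15486726 309.74778761] [[ 0.44282962 -0.34487803]] [[348, 295], [362, 299], [368, 309], [365, 318], [355, 325], [341, 320], [338, 311], [338, 302]]
top coil None
334 [397.30538922 254.00898204] [[ 0.44529064 -0.34033586]] [[400, 244], [407, 249], [407, 259], [395, 264], [388, 259], [387, 252], [388, 248]]
```

View pics/c4.png

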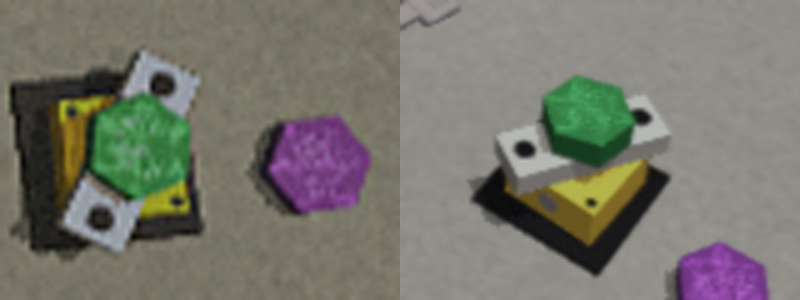

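```bash
cat >> h.py <<'E'
def face(im,col,p,z,k,thr=None):
    "bright (top) face of the coloured part near p: centre, edge direction mod 2pi/k in deg, rect"
    a,c,m=near(im,col,p); v=cv2.cvtColor(im["color"],cv2.COLOR_BGR2GRAY)
    if thr is None: thr=cv2.threshold(v[m>0],0,255,cv2.THRESH_OTSU)[0]
    f=((m>0)&(v>=thr)).astype(np.uint8); f=cv2.morphologyEx(f,cv2.MORPH_CLOSE,np.ones((3,3),np.uint8))
    h=cv2.convexHull(max(cv2.findContours(f,0,1)[0],key=cv2.contourArea))
    q=cast(im,cv2.approxPolyDP(h,1.3,True)[:,0],z)*1000
    e=np.roll(q,-1,0)-q; L=np.hypot(*e.T); A=np.arctan2(e[:,1],e[:,0])
    s=(L**2*np.exp(1j*k*A)).sum(); M=cv2.moments(q.astype(np.float32)); H=cast(im,h[:,0],z)*1000
    th=np.angle(s)/k
    ext=[float(np.ptp(H@[np.cos(t),np.sin(t)])) for t in (th,th+np.pi/2)]
    print("thr",thr,"ctr",round(M["m10"]/M["m00"],1),round(M["m01"]/M["m00"],1),"edge deg",round(np.degrees(th),1),"coh",round(abs(s)/(L**2).sum(),2),"ext",np.round(ext,1),"L",L.round(0))
E
python3 - <<'E'
from h import *
for n in("side","top"):
    im=pickle.load(open(n+"4.pkl","rb"))
    for t in (None,0): face(im,"green",(.448,-.339,.07),.074,6,t)
    # also bar: whitish blob
    v=im["color"];hsv=cv2.cvtColor(v,cv2.COLOR_BGR2HSV)
    for P in ([.4484+.04*np.cos(.47),-.34+.04*np.sin(.47)],):
        u=proj(im,P+[.054]).astype(int);print(u,hsv[u[1],u[0]])
E
```

```text
thr 78.0 ctr 446.5 -342.1 edge deg -5.5 coh 0.97 ext [52.6 47.3] L [26. 22.  7. 26. 25. 26. 28.]
thr 0 ctr 440.6 -346.2 edge deg -6.5 coh 0.64 ext [63.1 56.5] L [26. 24. 22. 24. 25. 20. 21. 26.]
[355 296] [ 47  25 141]
thr 77.0 ctr 445.6 -341.1 edge deg -3.0 coh 0.76 ext [50.5 45.9] L [21. 23.  9. 22. 23. 25. 16. 15.]
thr 0 ctr 445.0 -339.4 edge deg -5.4 coh 0.75 ext [51.3 51.3] L [21. 25. 18. 15. 21. 18. 10. 32.]
[388 238] [24 39 98]
```

The top face of the hex is clear in both crops: centre about (0.446,-0.341), edge direction about -5.5°. Gripping across flats at yaw -0.62 suits the arm.

Run:
```python
from h import *
plan((.61,0,.19,0),(.53,-.22,.17,-.4),(.4462,-.3408,.15,-.62),(.4462,-.3408,.086,-.62))
```

```text
t 9.3 pos [0.6448 0.1499 0.1723] yaw 0.23 q1,q7 [-0.59  0.08] F [0.7 0.6 0.5] w 85.5
  (0.61, 0, 0.19, 0) slide [-138.   -67.9  -18.6] rot [ 0.01  -0.002  0.23 ] rows 3.1
  (0.53, -0.22, 0.17, -0.4) slide [-220.  -80.   20.] rot [0.  0.  0.4] rows 4.7
  (0.4462, -0.3408, 0.15, -0.62) slide [-143.9  -30.1   20. ] rot [0.   0.   0.22] rows 3.0
  (0.4462, -0.3408, 0.086, -0.62) slide [ 0.  0. 64.] rot [0. 0. 0.] rows 1.3
```

>>> send_rows([
  {"claw": 1,"slide": [-34,-17,-5],"delta_rot": [0,0,0.06]},
  {"claw": 1,"slide": [-69,-34,-9],"delta_rot": [0,0,0.12]},
  {"claw": 1,"slide": [-103,-51,-14],"delta_rot": [0,0,0.18]},
  {"claw": 1,"slide": [-136,-67,-18],"delta_rot": [0,0,0.23]},
])

```text
time: 9.7
position: [0.6065, -0.0006, 0.1839]
tool_rot: [2.226, 2.217, 0.0]
ft_force: [0.2, -0.4, 0.4]
grip_width: 0.999
grip_force: 0.0
```

>>> send_rows([
  {"claw": 1,"slide": [-44,-16,4],"delta_rot": [0,0,0.08]},
  {"claw": 1,"slide": [-88,-32,8],"delta_rot": [0,0,0.16]},
  {"claw": 1,"slide": [-132,-48,12],"delta_rot": [0,0,0.24]},
  {"claw": 1,"slide": [-176,-64,16],"delta_rot": [0,0,0.32]},
  {"claw": 1,"slide": [-220,-80,20],"delta_rot": [0,0,0.4]},
])

```text
time: 10.2
position: [0.5258, -0.2205, 0.1637]
tool_rot: [-2.623, -1.729, -0.002]
ft_force: [0.9, 0.0, 0.5]
grip_width: 1.0
grip_force: 0.0
```

>>> send_rows([
  {"claw": 1,"slide": [-48,-10,7],"delta_rot": [0,0,0.07]},
  {"claw": 1,"slide": [-96,-20,14],"delta_rot": [0,0,0.15]},
  {"claw": 1,"slide": [-144,-30,20],"delta_rot": [0,0,0.22]},
  {"claw": 1,"slide": [-144,-30,20],"delta_rot": [0,0,0.22]},
  {"claw": 1,"slide": [-144,-30,20],"delta_rot": [0,0,0.22]},
])

```text
time: 10.7
position: [0.4418, -0.3408, 0.1436]
tool_rot: [-2.797, -1.431, -0.001]
ft_force: [1.5, 0.0, 0.5]
grip_width: 0.999
grip_force: 0.0
```

Run:
```python
from h import *
plan((.4462,-.3408,.086,-.62))
```

```text
t 10.7 pos [ 0.4418 -0.3408  0.1436] yaw -0.625 q1,q7 [-0.09  0.15] F [1.5 0.  0.5] w 86.9
  (0.4462, -0.3408, 0.086, -0.62) slide [ 2.6  3.6 57.6] rot [-0.    -0.    -0.005] rows 1.2
```

>>> send_rows([
  {"claw": 1,"slide": [2.6,3.6,20],"delta_rot": [0,0,0]},
  {"claw": 1,"slide": [2.6,3.6,40],"delta_rot": [0,0,0]},
  {"claw": 1,"slide": [2.6,3.6,52],"delta_rot": [0,0,0]},
  {"claw": 0.7,"slide": [2.6,3.6,57.5],"delta_rot": [0,0,0]},
  {"claw": 0.4,"slide": [2.6,3.6,57.5],"delta_rot": [0,0,0]},
])

```text
time: 11.2
position: [0.448, -0.3384, 0.0856]
tool_rot: [-2.792, -1.439, 0.001]
ft_force: [-0.6, -0.7, 0.7]
grip_width: 0.891
grip_force: 0.0
```

>>> send_rows([
  {"claw": 0.2,"slide": [0,0,0],"delta_rot": [0,0,0]},
  {"claw": -1,"slide": [0,0,0],"delta_rot": [0,0,0]},
  {"claw": -1,"slide": [0,0,0],"delta_rot": [0,0,0]},
  {"claw": -1,"slide": [0,0,0],"delta_rot": [0,0,0]},
  {"claw": -1,"slide": [0,0,0],"delta_rot": [0,0,0]},
], grip_force=20)

```text
time: 11.7
position: [0.4482, -0.3392, 0.0865]
tool_rot: [2.793, 1.438, 0.001]
ft_force: [-0.3, 1.1, 2.3]
grip_width: 0.548
grip_force: 20.0
```

>>> send_rows([
  {"claw": -1,"slide": [0,0,0],"delta_rot": [0,0,0]},
  {"claw": -1,"slide": [0,0,0],"delta_rot": [0,0,0]},
], grip_force=30)

```text
time: 11.9
position: [0.4482, -0.3392, 0.0865]
tool_rot: [2.793, 1.438, 0.001]
ft_force: [-0.7, 1.2, 4.8]
grip_width: 0.546
grip_force: 30.0
```

Run:
```python
from h import *
plan((.4462,-.3408,.14,-.62),(.53,-.14,.14,-.25),(.478,-.0055,.07,0),(.478,-.0055,.036,0))
im=grab("side");cv2.imwrite("pics/side5.png",cv2.resize(im["color"][220:370,270:470],None,fx=3,fy=3))
```

```text
t 11.9 pos [ 0.4482 -0.3392  0.0865] yaw -0.62 q1,q7 [-0.06  0.2 ] F [-0.7  1.2  4.8] w 47.5
  (0.4462, -0.3408, 0.14, -0.62) slide [ -2.5  -0.7 -53.5] rot [ 0. -0.  0.] rows 1.1
  (0.53, -0.14, 0.14, -0.25) slide [212.1 -48.5   0. ] rot [ 0.    0.   -0.37] rows 4.4
  (0.478, -0.0055, 0.07, 0) slide [117.5 -83.7  70. ] rot [ 0.    0.   -0.25] rows 3.2
  (0.478, -0.0055, 0.036, 0) slide [ 0.  0. 34.] rot [0. 0. 0.] rows 0.7
```

View pics/side5.png

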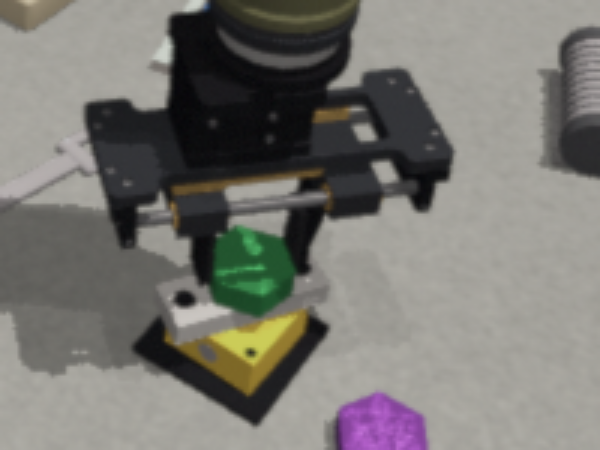

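The fingers hold the hex across its flats at crop position (250,270), width 47.5 mm, clear of the bar. I'll lift it.

>>> send_rows([
  {"claw": -1,"slide": [0,0,-3],"delta_rot": [0,0,0]},
  {"claw": -1,"slide": [0,0,-10],"delta_rot": [0,0,0]},
  {"claw": -1,"slide": [0,0,-22],"delta_rot": [0,0,0]},
  {"claw": -1,"slide": [0,0,-38],"delta_rot": [0,0,0]},
  {"claw": -1,"slide": [0,0,-54],"delta_rot": [0,0,0]},
])

```text
time: 12.45
position: [0.4481, -0.3393, 0.1417]
tool_rot: [2.793, 1.437, 0.001]
ft_force: [0.8, 0.1, -1.6]
grip_width: 0.546
grip_force: 30.0
```

>>> send_rows([
  {"claw": -1,"slide": [42,-9,0],"delta_rot": [0,0,-0.07]},
  {"claw": -1,"slide": [84,-19,0],"delta_rot": [0,0,-0.14]},
  {"claw": -1,"slide": [127,-29,0],"delta_rot": [0,0,-0.22]},
  {"claw": -1,"slide": [170,-38,0],"delta_rot": [0,0,-0.3]},
  {"claw": -1,"slide": [212,-48,0],"delta_rot": [0,0,-0.37]},
])

```text
time: 12.95
position: [0.5333, -0.1371, 0.1419]
tool_rot: [2.477, 1.93, 0.003]
ft_force: [0.7, -0.7, -1.6]
grip_width: 0.55
grip_force: 30.0
```

>>> send_rows([
  {"claw": -1,"slide": [30,-21,15],"delta_rot": [0,0,-0.06]},
  {"claw": -1,"slide": [60,-42,30],"delta_rot": [0,0,-0.12]},
  {"claw": -1,"slide": [90,-63,45],"delta_rot": [0,0,-0.18]},
  {"claw": -1,"slide": [117,-84,60],"delta_rot": [0,0,-0.25]},
  {"claw": -1,"slide": [117,-84,60],"delta_rot": [0,0,-0.25]},
])

```text
time: 13.45
position: [0.4769, 0.0004, 0.0792]
tool_rot: [-2.209, -2.227, 0.002]
ft_force: [-1.2, -0.7, -1.2]
grip_width: 0.544
grip_force: 30.0
```

Run:
```python
from h import *
plan()
im=grab("side")
z=.078-.0865+.074
face(im,"green",(.478,-.0055,z),z,6)
plan((.478,-.0055,.045,0),(.478,-.0055,.0365,0))
cv2.imwrite("pics/side6.png",cv2.resize(im["color"][150:300,150:350],None,fx=3,fy=3))
```

```text
t 13.45 pos [4.769e-01 4.000e-04 7.920e-02] yaw 0.008 q1,q7 [-0.53  0.02] F [-1.2 -0.7 -1.2] w 47.3
thr 75.0 ctr 479.1 -11.1 edge deg -14.6 coh 0.1 ext [44.  34.1] L [26. 29. 15. 34. 14.]
t 13.5 pos [ 0.4788 -0.0022  0.0803] yaw 0.004 q1,q7 [-0.53  0.02] F [ 0.3 -0.7 -0.7] w 47.4
  (0.478, -0.0055, 0.045, 0) slide [-3.3 -0.8 35.3] rot [-0.001 -0.001  0.004] rows 0.7
  (0.478, -0.0055, 0.0365, 0) slide [0.  0.  8.5] rot [0. 0. 0.] rows 0.2
```

View pics/side6.png

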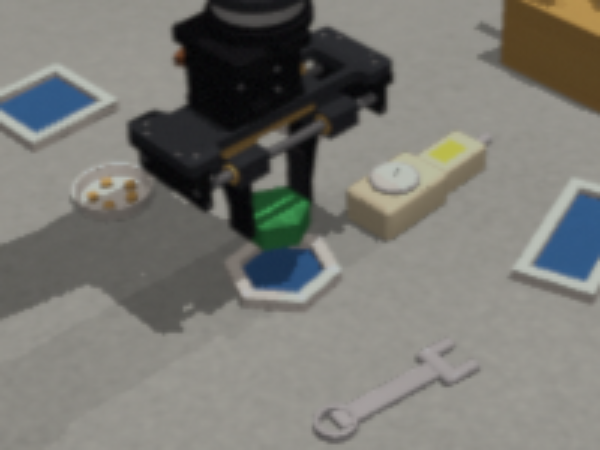

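The hex is held level above the hexagonal insert at crop position (285,270), clear of the gauge. I'll lower it.

>>> send_rows([
  {"claw": -1,"slide": [-2,-0.5,15],"delta_rot": [0,0,0]},
  {"claw": -1,"slide": [-2,-0.5,28],"delta_rot": [0,0,0]},
  {"claw": -1,"slide": [-2,-0.5,37],"delta_rot": [0,0,0]},
  {"claw": -1,"slide": [-2,-0.5,41],"delta_rot": [0,0,0]},
  {"claw": -1,"slide": [-2,-0.5,42],"delta_rot": [0,0,0]},
])

```text
time: 14.0
position: [0.4795, -0.0062, 0.0387]
tool_rot: [-2.221, -2.22, -0.0]
ft_force: [-4.4, 1.8, 11.0]
grip_width: 0.547
grip_force: 30.0
```

>>> send_rows([
  {"claw": -1,"slide": [0,0,0.6],"delta_rot": [0,0,0]},
  {"claw": -1,"slide": [0,0,1.2],"delta_rot": [0,0,0]},
  {"claw": -1,"slide": [0,0,1.2],"delta_rot": [0,0,0]},
])

```text
time: 14.3
position: [0.4796, -0.0062, 0.0385]
tool_rot: [-2.221, -2.22, -0.001]
ft_force: [-6.6, 2.6, 14.4]
grip_width: 0.547
grip_force: 30.0
```

>>> send_rows([
  {"claw": -1,"slide": [0,0,-1.5],"delta_rot": [0,0,0]},
  {"claw": -1,"slide": [0,0,-1.5],"delta_rot": [0,0,0]},
])

```text
time: 14.5
position: [0.4795, -0.0062, 0.039]
tool_rot: [-2.221, -2.221, -0.001]
ft_force: [-1.8, 2.1, 5.5]
grip_width: 0.548
grip_force: 30.0
```

Run:
```python
from h import *
plan()
a=grab("side")["color"][200:260,200:290];b=grab("top")["color"][205:275,220:310]
cv2.imwrite("pics/c7.png",np.hstack([cv2.resize(a,(400,300),interpolation=2),cv2.resize(b,(400,300),interpolation=2)]))
```

```text
t 14.5 pos [ 0.4795 -0.0062  0.039 ] yaw -0.0 q1,q7 [-0.51  0.06] F [-1.8  2.1  5.5] w 47.7
```

View pics/c7.png

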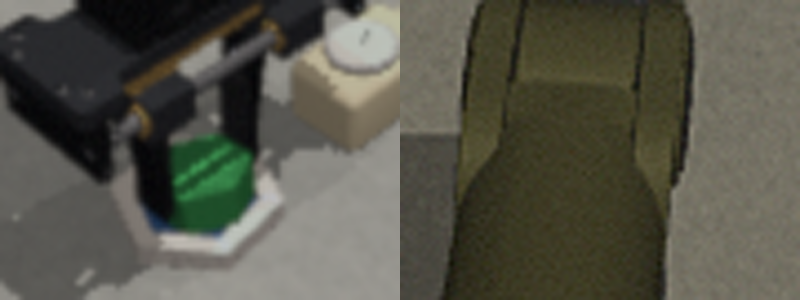

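The hex is inside the cut-out but touches early. The force (-x, +y) and the view both suggest it sits toward the right-hand far rim. I'll raise it, shift it and lower again.

>>> send_rows([
  {"claw": -1,"slide": [0,0,-4],"delta_rot": [0,0,0]},
  {"claw": -1,"slide": [3,-2.5,-4],"delta_rot": [0,0,0]},
  {"claw": -1,"slide": [3,-2.5,-2],"delta_rot": [0,0,0]},
  {"claw": -1,"slide": [3,-2.5,0],"delta_rot": [0,0,0]},
  {"claw": -1,"slide": [3,-2.5,0.5],"delta_rot": [0,0,0]},
])

```text
time: 15.1
position: [0.4766, -0.0037, 0.038]
tool_rot: [-2.221, -2.221, 0.001]
ft_force: [-2.5, 0.5, 4.9]
grip_width: 0.55
grip_force: 30.0
```

>>> send_rows([
  {"claw": -1,"slide": [0,0,0.6],"delta_rot": [0,0,0]},
  {"claw": -1,"slide": [0,0,1.2],"delta_rot": [0,0,0]},
  {"claw": -1,"slide": [0,0,1.2],"delta_rot": [0,0,0]},
])

```text
time: 15.4
position: [0.4767, -0.0039, 0.0375]
tool_rot: [-2.221, -2.221, 0.001]
ft_force: [-4.0, -0.8, 9.6]
grip_width: 0.544
grip_force: 30.0
```

Run:
```python
from h import *
plan()
for n in("top","side"):
    im=pickle.load(open(n+"0.pkl","rb")); face(im,"blue",(.478,-.0055,.0075),.0075,6,0); face(im,"blue",(.4755,.3236,.0075),.0075,4,0);face(im,"blue",(.673,-.1435,.0075),.0075,2,0)
```

```text
t 15.4 pos [ 0.4767 -0.0039  0.0375] yaw -0.0 q1,q7 [-0.51  0.05] F [-4.  -0.8  9.6] w 47.4
thr 0 ctr 476.8 -5.6 edge deg 10.0 coh 0.98 ext [64.6 57.9] L [34. 32. 34. 32. 32. 30.]
thr 0 ctr 475.2 323.4 edge deg 2.2 coh 1.0 ext [71.8 72. ] L [69. 66. 72. 69.]
thr 0 ctr 672.5 -142.6 edge deg 18.4 coh 0.76 ext [110.3  44.2] L [ 12.  99.  34.   9. 102.  38.]
thr 0 ctr 480.2 -5.6 edge deg 8.0 coh 0.96 ext [57.9 52. ] L [26. 34. 27. 26. 33. 26.]
thr 0 ctr 477.6 324.7 edge deg 4.7 coh 1.0 ext [67.  60.3] L [63. 59. 61. 57.]
thr 0 ctr 675.8 -144.5 edge deg 19.2 coh 0.73 ext [101.3  41.6] L [96. 38. 98. 39.]
```

The insert's edges run at about 9° and the held hex at 30°, so clearance is thin. I'll raise it, turn it 0.36 rad to line up, and lower again.

>>> send_rows([
  {"claw": -1,"slide": [0,1.5,-5],"delta_rot": [0,0,0]},
  {"claw": -1,"slide": [0,1.5,-12],"delta_rot": [0,0,0.1]},
  {"claw": -1,"slide": [0,1.5,-12],"delta_rot": [0,0,0.2]},
  {"claw": -1,"slide": [0,1.5,-12],"delta_rot": [0,0,0.3]},
  {"claw": -1,"slide": [0,1.5,-12],"delta_rot": [0,0,0.36]},
])

```text
time: 15.9
position: [0.4783, -0.0036, 0.0486]
tool_rot: [2.586, 1.783, 0.0]
ft_force: [-0.1, 0.3, -0.9]
grip_width: 0.549
grip_force: 30.0
```

>>> send_rows([
  {"claw": -1,"slide": [0,0,4],"delta_rot": [0,0,0]},
  {"claw": -1,"slide": [0,0,8],"delta_rot": [0,0,0]},
  {"claw": -1,"slide": [0,0,10],"delta_rot": [0,0,0]},
  {"claw": -1,"slide": [0,0,10],"delta_rot": [0,0,0]},
])

```text
time: 16.3
position: [0.4779, -0.0036, 0.0383]
tool_rot: [-2.582, -1.788, 0.001]
ft_force: [0.1, -0.3, -1.6]
grip_width: 0.545
grip_force: 30.0
```

>>> send_rows([
  {"claw": -1,"slide": [0,0,0.5],"delta_rot": [0,0,0]},
  {"claw": -1,"slide": [0,0,1],"delta_rot": [0,0,0]},
  {"claw": -1,"slide": [0,0,1],"delta_rot": [0,0,0]},
])

```text
time: 16.6
position: [0.4782, -0.0036, 0.0379]
tool_rot: [-2.583, -1.788, -0.0]
ft_force: [-1.6, -0.8, 2.5]
grip_width: 0.55
grip_force: 30.0
```

>>> send_rows([
  {"claw": -1,"slide": [0,0,0.5],"delta_rot": [0,0,0]},
  {"claw": 0.15,"slide": [0,0,0],"delta_rot": [0,0,0]},
  {"claw": 0.3,"slide": [0,0,0],"delta_rot": [0,0,0]},
  {"claw": 0.5,"slide": [0,0,0],"delta_rot": [0,0,0]},
  {"claw": 0.6,"slide": [0,0,0],"delta_rot": [0,0,0]},
])

```text
time: 17.1
position: [0.4783, -0.0034, 0.0376]
tool_rot: [2.583, 1.788, 0.0]
ft_force: [0.3, -0.2, 0.1]
grip_width: 0.742
grip_force: 0.0
```

>>> send_rows([
  {"claw": 0.6,"slide": [0,0,0],"delta_rot": [0,0,0]},
  {"claw": 0.7,"slide": [0,0,-5],"delta_rot": [0,0,0]},
  {"claw": 0.8,"slide": [0,0,-25],"delta_rot": [0,0,0]},
  {"claw": 1,"slide": [0,0,-60],"delta_rot": [0,0,0]},
  {"claw": 1,"slide": [0,0,-100],"delta_rot": [0,0,0]},
])

```text
time: 17.6
position: [0.4772, -0.0038, 0.1382]
tool_rot: [-2.583, -1.787, 0.004]
ft_force: [0.2, 0.9, -0.6]
grip_width: 0.971
grip_force: 0.0
```

Run:
```python
from h import *
plan()
im=grab("side");pickle.dump(im,open("side8.pkl","wb"))
face(im,"green",(.478,-.0055,.024),.024,6);face(im,"blue",(.478,-.0055,.004),.0075,6,0)
a=im["color"][210:270,200:290];b=im["color"][270:370,290:423]
cv2.imwrite("pics/c8.png",np.hstack([cv2.resize(a,(400,300),interpolation=2),cv2.resize(b,(400,300),interpolation=2)]))
```

```text
t 17.6 pos [ 0.4772 -0.0038  0.1382] yaw -0.36 q1,q7 [-0.59 -0.39] F [ 0.2  0.9 -0.6] w 84.5
thr 80.0 ctr 477.1 -8.4 edge deg 14.0 coh 0.53 ext [46.1 44.2] L [ 7. 26. 25. 20. 29. 12. 29.]Traceback (most recent call last):
  File "<stdin>", line 4, in <module>
  File "h.py", line 51, in face
    a,c,m=near(im,col,p); v=cv2.cvtColor(im["color"],cv2.COLOR_BGR2GRAY)
    ^^^^^
TypeError: cannot unpack non-iterable NoneType object
```

Run:
```python
from h import *
im=pickle.load(open("side8.pkl","rb"))
a=im["color"][210:270,200:290];b=im["color"][270:370,290:423]
cv2.imwrite("pics/c8.png",np.hstack([cv2.resize(a,(400,300),interpolation=2),cv2.resize(b,(400,300),interpolation=2)]))
plan((.6,.0,.16,0),(.66,.12,.2,.2))
```

```text
t 17.65 pos [ 0.4818 -0.0037  0.1452] yaw -0.361 q1,q7 [-0.59 -0.39] F [ 3.2 -0.   3. ] w 85.1
  (0.6, 0.0, 0.16, 0) slide [ 45.2 109.4 -13.7] rot [ 0.009 -0.004 -0.361] rows 2.4
  (0.66, 0.12, 0.2, 0.2) slide [120.  60. -40.] rot [ 0.   0.  -0.2] rows 2.8
```

View pics/c8.png

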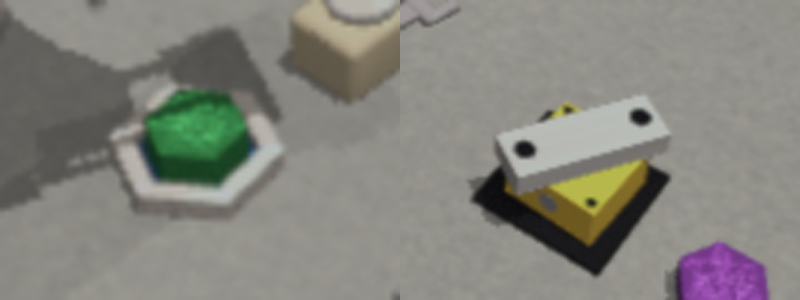

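The hex sits flat in its cut-out with blue visible all round, and the bar is now exposed. Next I measure the bar.

Run:
```python
from h import *
for n in("side","top"):
    im=grab(n);v=im["color"];pickle.dump(im,open(n+"9.pkl","wb"))
    if n=="top":
        b=near(im,"green",(.478,-.0055,.02)); print("hex top view",b and cast(im,b[1],.02))
    hsv=cv2.cvtColor(v,cv2.COLOR_BGR2HSV);g=cv2.cvtColor(v,cv2.COLOR_BGR2GRAY)
    u=proj(im,[.447,-.34,.054]).astype(int);print(n,u,hsv[u[1],u[0]],"table",hsv[u[1]+5,u[0]+60])
    roi=np.zeros_like(g);cv2.circle(roi,tuple(map(int,u)),45,255,-1)
    for thr in (hsv[u[1],u[0],2]-15,hsv[u[1],u[0],2]-30):
        m=((hsv[...,2]>=thr)&(hsv[...,1]<60)&(roi>0)).astype(np.uint8)
        k,l,st,_=cv2.connectedComponentsWithStats(m); m=(l==l[u[1],u[0]]).astype(np.uint8)
        r=rect(im,m,.054);print(thr,st[l[u[1],u[0]],4],np.round(r[0],1),np.round(r[1],1),round(r[2],1))
    hull=cv2.convexHull(cv2.findContours(m,0,1)[0][0]);f=cv2.fillConvexPoly(np.zeros_like(g),hull,255);f=cv2.erode(f,np.ones((3,3)))
    k,l,st,c=cv2.connectedComponentsWithStats(((f>0)&(g<90)).astype(np.uint8))
    print("holes",[(cast(im,c[i],.054)[0].round(4).tolist(),int(st[i,4])) for i in range(1,k)])
```

```text
side [350 312] [ 48   7 186] table [ 26  12 147]
171 680 [ 444.7 -341.9] [32.6 97.4] 64.3
156 742 [ 445.2 -341.7] [ 34.8 100.1] 64.5
holes [([0.4793, -0.3578], 23), ([0.411, -0.3245], 27)]
hex top view None
top [395 253] [113  20 152] table [ 20  34 113]
137 437 [ 444.3 -340.8] [32.5 97.9] 64.4
122 454 [ 445.4 -338.6] [38.1 98.4] 64.9
holes [([0.4881, -0.3416], 6), ([0.4781, -0.3568], 20), ([0.4764, -0.3363], 1), ([0.47, -0.3336], 2), ([0.4636, -0.3309], 1), ([0.4584, -0.3283], 1), ([0.4095, -0.3241], 21)]
```

Both views agree: bar centre about (0.4448,-0.341), length along -25.6°. I'll grip it at yaw -2.02 and place it at yaw -1.24.

Run:
```python
from h import *
plan((.54,-.13,.16,-1.06),(.50,-.26,.14,-1.75),(.4448,-.341,.12,-2.017),(.4448,-.341,.0675,-2.017))
```

```text
t 17.75 pos [ 0.4804 -0.0033  0.1407] yaw -0.36 q1,q7 [-0.59 -0.39] F [ 0.  -0.1 -0.2] w 86.2
  (0.54, -0.13, 0.16, -1.06) slide [-97.5 100.5 -19.2] rot [ 0.004 -0.006  0.7  ] rows 4.7
  (0.5, -0.26, 0.14, -1.75) slide [-98.4  93.9  20. ] rot [0.   0.   0.69] rows 4.6
  (0.4448, -0.341, 0.12, -2.017) slide [-39.9  89.5  20. ] rot [0.    0.    0.267] rows 2.0
  (0.4448, -0.341, 0.0675, -2.017) slide [ 0.   0.  52.5] rot [0. 0. 0.] rows 1.0
```

>>> send_rows([
  {"claw": 1,"slide": [-20,20,-4],"delta_rot": [0,0,0.14]},
  {"claw": 1,"slide": [-40,40,-8],"delta_rot": [0,0,0.28]},
  {"claw": 1,"slide": [-60,60,-12],"delta_rot": [0,0,0.42]},
  {"claw": 1,"slide": [-80,80,-16],"delta_rot": [0,0,0.56]},
  {"claw": 1,"slide": [-97,100,-19],"delta_rot": [0,0,0.7]},
])

```text
time: 18.25
position: [0.5372, -0.1308, 0.1559]
tool_rot: [-3.042, -0.784, 0.002]
ft_force: [-0.5, 1.0, -0.4]
grip_width: 1.0
grip_force: 0.0
```

>>> send_rows([
  {"claw": 1,"slide": [-20,19,4],"delta_rot": [0,0,0.14]},
  {"claw": 1,"slide": [-40,38,8],"delta_rot": [0,0,0.28]},
  {"claw": 1,"slide": [-60,57,12],"delta_rot": [0,0,0.42]},
  {"claw": 1,"slide": [-80,76,16],"delta_rot": [0,0,0.56]},
  {"claw": 1,"slide": [-98,94,20],"delta_rot": [0,0,0.69]},
])

```text
time: 18.75
position: [0.4968, -0.2604, 0.1355]
tool_rot: [-3.128, 0.291, 0.003]
ft_force: [1.2, -0.8, -0.2]
grip_width: 1.001
grip_force: 0.0
```

>>> send_rows([
  {"claw": 1,"slide": [-13,30,7],"delta_rot": [0,0,0.09]},
  {"claw": 1,"slide": [-26,60,14],"delta_rot": [0,0,0.18]},
  {"claw": 1,"slide": [-40,89,20],"delta_rot": [0,0,0.267]},
  {"claw": 1,"slide": [-40,89,20],"delta_rot": [0,0,0.267]},
  {"claw": 1,"slide": [-40,89,20],"delta_rot": [0,0,0.267]},
])

```text
time: 19.25
position: [0.4418, -0.34, 0.1157]
tool_rot: [-3.063, 0.697, 0.003]
ft_force: [0.3, -0.2, -0.5]
grip_width: 0.999
grip_force: 0.0
```

Run:
```python
from h import *
plan((.4448,-.341,.0675,-2.017))
im=grab("side")
cv2.imwrite("pics/side10.png",cv2.resize(im["color"][220:370,270:470],None,fx=3,fy=3))
```

```text
t 19.25 pos [ 0.4418 -0.34    0.1157] yaw -2.019 q1,q7 [-0.2  -1.16] F [ 0.3 -0.2 -0.5] w 86.9
  (0.4448, -0.341, 0.0675, -2.017) slide [ 3.2 -0.4 48.2] rot [-0.     0.002 -0.002] rows 1.0
```

View pics/side10.png

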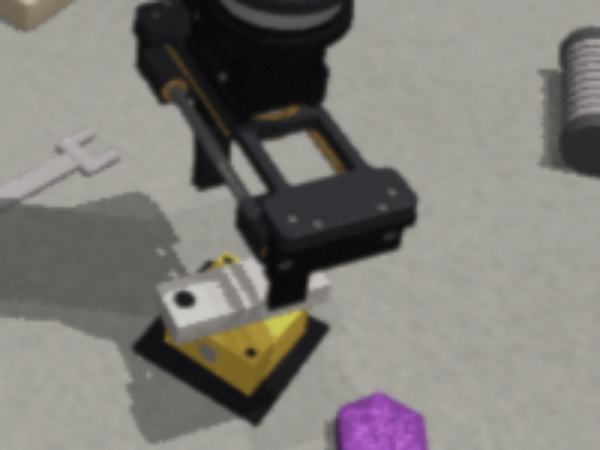

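The gripper is across the bar, with fingers at (210,170) and (290,285) on either side of it. I'll descend and close.

>>> send_rows([
  {"claw": 1,"slide": [2.5,0,16],"delta_rot": [0,0,0]},
  {"claw": 1,"slide": [3,0,32],"delta_rot": [0,0,0]},
  {"claw": 0.8,"slide": [3,0,43],"delta_rot": [0,0,0]},
  {"claw": 0.5,"slide": [3,0,48],"delta_rot": [0,0,0]},
  {"claw": 0.2,"slide": [3,0,48],"delta_rot": [0,0,0]},
])

```text
time: 19.8
position: [0.4449, -0.3406, 0.0674]
tool_rot: [-3.063, 0.695, 0.004]
ft_force: [-0.7, -0.1, 1.2]
grip_width: 0.815
grip_force: 0.0
```

>>> send_rows([
  {"claw": 0,"slide": [0,0,0],"delta_rot": [0,0,0]},
  {"claw": -0.1,"slide": [0,0,0],"delta_rot": [0,0,0]},
  {"claw": -1,"slide": [0,0,0],"delta_rot": [0,0,0]},
  {"claw": -1,"slide": [0,0,0],"delta_rot": [0,0,0]},
  {"claw": -1,"slide": [0,0,0],"delta_rot": [0,0,0]},
], grip_force=20)

```text
time: 20.3
position: [0.4458, -0.3413, 0.069]
tool_rot: [-3.064, 0.695, -0.001]
ft_force: [-0.4, -1.2, 1.6]
grip_width: 0.389
grip_force: 20.0
```

>>> send_rows([
  {"claw": -1,"slide": [0,0,0],"delta_rot": [0,0,0]},
  {"claw": -1,"slide": [0,0,0],"delta_rot": [0,0,0]},
  {"claw": -1,"slide": [0,0,0],"delta_rot": [0,0,0]},
], grip_force=35)

```text
time: 20.6
position: [0.4457, -0.3413, 0.0689]
tool_rot: [-3.064, 0.695, -0.001]
ft_force: [-0.9, -0.0, 2.8]
grip_width: 0.382
grip_force: 35.0
```

Run:
```python
from h import *
plan((.445,-.341,.12,-2.017),(.58,-.24,.12,-1.6),(.674,-.1435,.08,-1.2415),(.674,-.1435,.036,-1.2415))
```

```text
t 20.6 pos [ 0.4457 -0.3413  0.0689] yaw -2.017 q1,q7 [-0.15 -1.11] F [-0.9 -0.   2.8] w 33.2
  (0.445, -0.341, 0.12, -2.017) slide [ -0.8   0.1 -51.1] rot [-0. -0.  0.] rows 1.0
  (0.58, -0.24, 0.12, -1.6) slide [  78.2 -149.4    0. ] rot [ 0.     0.    -0.417] rows 3.4
  (0.674, -0.1435, 0.08, -1.2415) slide [ 91.1 -99.2  40. ] rot [ 0.     0.    -0.359] rows 2.8
  (0.674, -0.1435, 0.036, -1.2415) slide [ 0.  0. 44.] rot [0. 0. 0.] rows 0.9
```

>>> send_rows([
  {"claw": -1,"slide": [0,0,-3],"delta_rot": [0,0,0]},
  {"claw": -1,"slide": [0,0,-10],"delta_rot": [0,0,0]},
  {"claw": -1,"slide": [0,0,-22],"delta_rot": [0,0,0]},
  {"claw": -1,"slide": [0,0,-38],"delta_rot": [0,0,0]},
  {"claw": -1,"slide": [0,0,-51],"delta_rot": [0,0,0]},
])

```text
time: 21.1
position: [0.4459, -0.3416, 0.1215]
tool_rot: [3.063, -0.695, 0.002]
ft_force: [-0.2, 0.2, -1.9]
grip_width: 0.386
grip_force: 35.0
```

>>> send_rows([
  {"claw": -1,"slide": [16,-30,0],"delta_rot": [0,0,-0.08]},
  {"claw": -1,"slide": [31,-60,0],"delta_rot": [0,0,-0.16]},
  {"claw": -1,"slide": [47,-90,0],"delta_rot": [0,0,-0.24]},
  {"claw": -1,"slide": [62,-120,0],"delta_rot": [0,0,-0.33]},
  {"claw": -1,"slide": [77,-149,0],"delta_rot": [0,0,-0.417]},
])

```text
time: 21.6
position: [0.5809, -0.2389, 0.121]
tool_rot: [3.141, -0.039, 0.002]
ft_force: [-0.0, -0.0, -2.8]
grip_width: 0.387
grip_force: 35.0
```

>>> send_rows([
  {"claw": -1,"slide": [23,-25,8],"delta_rot": [0,0,-0.09]},
  {"claw": -1,"slide": [46,-50,16],"delta_rot": [0,0,-0.18]},
  {"claw": -1,"slide": [69,-75,24],"delta_rot": [0,0,-0.27]},
  {"claw": -1,"slide": [91,-99,32],"delta_rot": [0,0,-0.359]},
  {"claw": -1,"slide": [91,-99,32],"delta_rot": [0,0,-0.359]},
])

```text
time: 22.1
position: [0.6766, -0.1361, 0.0871]
tool_rot: [-3.093, -0.531, -0.003]
ft_force: [-0.8, 1.6, -2.5]
grip_width: 0.383
grip_force: 35.0
```

Run:
```python
from h import *
plan()
im=grab("side")
plan((.674,-.1435,.05,-1.2415),(.674,-.1435,.037,-1.2415))
cv2.imwrite("pics/side11.png",cv2.resize(im["color"][130:280,240:440],None,fx=3,fy=3))
```

```text
t 22.1 pos [ 0.6766 -0.1361  0.0871] yaw -1.231 q1,q7 [-0.29 -0.82] F [-0.8  1.6 -2.5] w 33.3
t 22.15 pos [ 0.6749 -0.1396  0.0876] yaw -1.235 q1,q7 [-0.29 -0.82] F [-0.4  0.1 -2.7] w 33.5
  (0.674, -0.1435, 0.05, -1.2415) slide [-2.1  3.4 37.6] rot [-0.001 -0.     0.006] rows 0.8
  (0.674, -0.1435, 0.037, -1.2415) slide [ 0.  0. 13.] rot [0. 0. 0.] rows 0.3
```

View pics/side11.png

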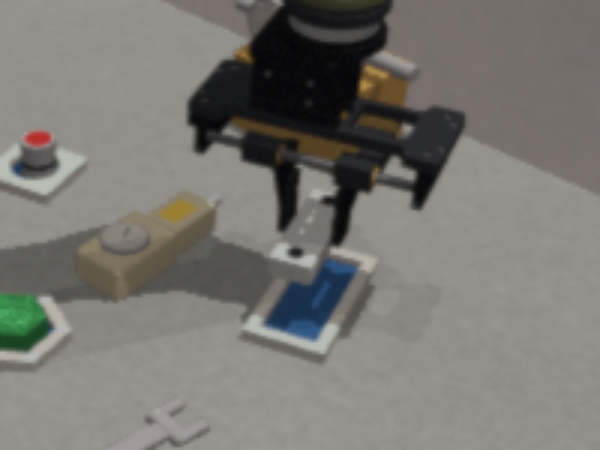

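The bar is level and parallel to the long cut-out at crop position (315,290). The coil and hex are standing fine.

>>> send_rows([
  {"claw": -1,"slide": [0,0,20],"delta_rot": [0,0,0]},
  {"claw": -1,"slide": [0,0,30],"delta_rot": [0,0,0]},
  {"claw": -1,"slide": [0,0,30],"delta_rot": [0,0,0]},
])

```text
time: 22.45
position: [0.6714, -0.1442, 0.0564]
tool_rot: [-3.099, -0.513, 0.005]
ft_force: [-0.4, -0.6, -3.3]
grip_width: 0.385
grip_force: 35.0
```

Run:
```python
from h import *
plan((.674,-.1435,.037,-1.2415))
```

```text
t 22.45 pos [ 0.6714 -0.1442  0.0564] yaw -1.242 q1,q7 [-0.28 -0.81] F [-0.4 -0.6 -3.3] w 33.5
  (0.674, -0.1435, 0.037, -1.2415) slide [ 2.8  0.2 19.3] rot [-0.001  0.003 -0.001] rows 0.4
```

>>> send_rows([
  {"claw": -1,"slide": [1.5,0,8],"delta_rot": [0,0,0]},
  {"claw": -1,"slide": [1.5,0,14],"delta_rot": [0,0,0]},
  {"claw": -1,"slide": [1.5,0,17],"delta_rot": [0,0,0]},
  {"claw": -1,"slide": [1.5,0,18],"delta_rot": [0,0,0]},
  {"claw": -1,"slide": [1.5,0,18],"delta_rot": [0,0,0]},
])

```text
time: 22.95
position: [0.6746, -0.1432, 0.0396]
tool_rot: [-3.099, -0.516, 0.0]
ft_force: [0.7, -0.3, -1.7]
grip_width: 0.385
grip_force: 35.0
```

>>> send_rows([
  {"claw": -1,"slide": [0,0,0.5],"delta_rot": [0,0,0]},
  {"claw": -1,"slide": [0,0,1],"delta_rot": [0,0,0]},
  {"claw": -1,"slide": [0,0,1],"delta_rot": [0,0,0]},
])

```text
time: 23.25
position: [0.6746, -0.1432, 0.0388]
tool_rot: [-3.099, -0.516, -0.0]
ft_force: [-0.6, -1.2, -1.1]
grip_width: 0.384
grip_force: 35.0
```

>>> send_rows([
  {"claw": -1,"slide": [0,0,0.5],"delta_rot": [0,0,0]},
  {"claw": -1,"slide": [0,0,1],"delta_rot": [0,0,0]},
  {"claw": -1,"slide": [0,0,1],"delta_rot": [0,0,0]},
])

```text
time: 23.55
position: [0.6746, -0.1431, 0.0376]
tool_rot: [-3.099, -0.516, 0.0]
ft_force: [0.1, 0.5, -3.4]
grip_width: 0.387
grip_force: 35.0
```

>>> send_rows([
  {"claw": -1,"slide": [0,0,0.5],"delta_rot": [0,0,0]},
  {"claw": -1,"slide": [0,0,0.5],"delta_rot": [0,0,0]},
])

```text
time: 23.75
position: [0.6745, -0.1432, 0.0371]
tool_rot: [-3.099, -0.516, 0.0]
ft_force: [-0.1, 0.1, -2.1]
grip_width: 0.379
grip_force: 35.0
```

>>> send_rows([
  {"claw": -1,"slide": [0,0,0.5],"delta_rot": [0,0,0]},
  {"claw": -1,"slide": [0,0,0.5],"delta_rot": [0,0,0]},
])

```text
time: 23.95
position: [0.6746, -0.1432, 0.037]
tool_rot: [-3.099, -0.516, -0.0]
ft_force: [-0.9, -0.4, -0.8]
grip_width: 0.387
grip_force: 35.0
```

>>> send_rows([
  {"claw": -1,"slide": [0,0,0.5],"delta_rot": [0,0,0]},
  {"claw": -1,"slide": [0,0,0.5],"delta_rot": [0,0,0]},
])

```text
time: 24.15
position: [0.6746, -0.1432, 0.037]
tool_rot: [-3.099, -0.516, -0.0]
ft_force: [-3.3, 1.5, 5.1]
grip_width: 0.388
grip_force: 35.0
```

Contact came at the expected height (0.037). I'll release, retreat upward and measure the block.

>>> send_rows([
  {"claw": -0.1,"slide": [0,0,-0.3],"delta_rot": [0,0,0]},
  {"claw": 0.1,"slide": [0,0,-0.3],"delta_rot": [0,0,0]},
  {"claw": 0.3,"slide": [0,0,-0.3],"delta_rot": [0,0,0]},
  {"claw": 0.4,"slide": [0,0,-0.3],"delta_rot": [0,0,0]},
  {"claw": 0.4,"slide": [0,0,-0.3],"delta_rot": [0,0,0]},
])

```text
time: 24.65
position: [0.6746, -0.1432, 0.0363]
tool_rot: [3.099, 0.516, 0.0]
ft_force: [-0.1, 0.2, -1.4]
grip_width: 0.675
grip_force: 0.0
```

>>> send_rows([
  {"claw": 0.6,"slide": [0,0,-5],"delta_rot": [0,0,0]},
  {"claw": 0.8,"slide": [0,0,-25],"delta_rot": [0,0,0]},
  {"claw": 1,"slide": [0,0,-60],"delta_rot": [0,0,0]},
  {"claw": 1,"slide": [0,0,-100],"delta_rot": [0,0,0]},
  {"claw": 1,"slide": [0,0,-100],"delta_rot": [0,0,0]},
])

```text
time: 25.15
position: [0.6783, -0.1448, 0.1437]
tool_rot: [3.095, 0.515, 0.017]
ft_force: [0.8, 0.2, 0.9]
grip_width: 0.985
grip_force: 0.0
```

Run:
```python
from h import *
plan()
for n in("side","top"):
    im=grab(n);pickle.dump(im,open(n+"12.pkl","wb"))
    try:
        face(im,"yellow",(.445,-.341,.036),.036,4,None);face(im,"yellow",(.445,-.341,.036),.036,4,0)
    except Exception as e: print(e)
    if n=="top":
        b=near(im,"green",(.478,-.0055,.02));print("hex",b and cast(im,b[1],.02))
    v=im["color"]; c=cv2.resize(v[225:285,370:450] if n=="top" else v[190:265,300:400],(400,300),interpolation=2);cv2.imwrite(f"pics/c_{n}.png",c)
cv2.imwrite("pics/c12.png",np.hstack([cv2.imread("pics/c_top.png"),cv2.imread("pics/c_side.png")]))
```

```text
t 25.15 pos [ 0.6783 -0.1448  0.1437] yaw -1.241 q1,q7 [-0.3  -0.84] F [0.8 0.2 0.9] w 85.7
thr 131.0 ctr 442.0 -342.6 edge deg 3.8 coh 0.98 ext [61.8 60.9] L [11. 52. 58. 60. 53.]
thr 0 ctr 432.8 -347.6 edge deg 4.5 coh 0.89 ext [80.1 71.7] L [60. 23. 56. 57. 25. 58.]
thr 116.0 ctr 442.0 -340.4 edge deg 5.1 coh 1.0 ext [60.4 60.4] L [57. 60. 59. 57.]
thr 0 ctr 441.6 -341.2 edge deg 4.9 coh 1.0 ext [63.7 62.2] L [62. 60. 62. 60.]
hex None
```

View pics/c12.png

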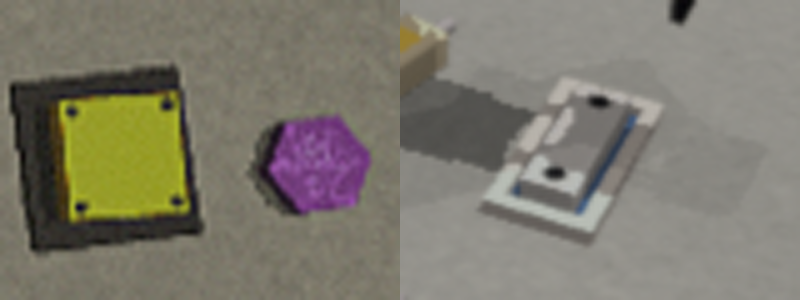

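The bar lies seated in the long cut-out with blue visible along it. The block's top face is at (0.442,-0.341), turned 4.6°. I'll grip it at yaw 0.08 and place it at about 0.06.

Run:
```python
from h import *
plan((.58,-.22,.15,-.6),(.5,-.3,.13,-.05),(.442,-.341,.11,.08),(.442,-.341,.0385,.08))
```

```text
t 25.25 pos [ 0.6754 -0.1435  0.1381] yaw -1.241 q1,q7 [-0.3  -0.84] F [ 0.3  0.4 -0.8] w 86.3
  (0.58, -0.22, 0.15, -0.6) slide [-115.    41.6  -12.1] rot [ 0.002 -0.002 -0.641] rows 4.3
  (0.5, -0.3, 0.13, -0.05) slide [-111.2  -20.9   20. ] rot [ 0.    0.   -0.55] rows 3.7
  (0.442, -0.341, 0.11, 0.08) slide [-43.8 -55.9  20. ] rot [ 0.    0.   -0.13] rows 1.5
  (0.442, -0.341, 0.0385, 0.08) slide [ 0.   0.  71.5] rot [0. 0. 0.] rows 1.4
```

>>> send_rows([
  {"claw": 1,"slide": [-23,8,-2],"delta_rot": [0,0,-0.13]},
  {"claw": 1,"slide": [-46,16,-5],"delta_rot": [0,0,-0.26]},
  {"claw": 1,"slide": [-69,25,-7],"delta_rot": [0,0,-0.39]},
  {"claw": 1,"slide": [-92,33,-10],"delta_rot": [0,0,-0.52]},
  {"claw": 1,"slide": [-115,42,-12],"delta_rot": [0,0,-0.641]},
])

```text
time: 25.75
position: [0.5777, -0.2201, 0.1469]
tool_rot: [-2.773, -1.473, 0.003]
ft_force: [0.1, -1.0, -1.2]
grip_width: 1.0
grip_force: 0.0
```

>>> send_rows([
  {"claw": 1,"slide": [-22,-4,4],"delta_rot": [0,0,-0.11]},
  {"claw": 1,"slide": [-44,-8,8],"delta_rot": [0,0,-0.22]},
  {"claw": 1,"slide": [-66,-12,12],"delta_rot": [0,0,-0.33]},
  {"claw": 1,"slide": [-88,-16,16],"delta_rot": [0,0,-0.44]},
  {"claw": 1,"slide": [-111,-21,20],"delta_rot": [0,0,-0.55]},
])

```text
time: 26.25
position: [0.4979, -0.2997, 0.1267]
tool_rot: [-2.269, -2.169, 0.001]
ft_force: [-0.6, 0.1, 1.3]
grip_width: 1.001
grip_force: 0.0
```

>>> send_rows([
  {"claw": 1,"slide": [-22,-28,10],"delta_rot": [0,0,-0.07]},
  {"claw": 1,"slide": [-44,-56,20],"delta_rot": [0,0,-0.13]},
  {"claw": 1,"slide": [-44,-56,20],"delta_rot": [0,0,-0.13]},
  {"claw": 1,"slide": [-44,-56,20],"delta_rot": [0,0,-0.13]},
])

```text
time: 26.65
position: [0.4398, -0.3409, 0.1071]
tool_rot: [-2.132, -2.304, 0.0]
ft_force: [1.3, -0.4, 0.4]
grip_width: 1.004
grip_force: 0.0
```

Run:
```python
from h import *
plan((.442,-.341,.0385,.08))
im=grab("side")
cv2.imwrite("pics/side13.png",cv2.resize(im["color"][220:370,270:470],None,fx=3,fy=3))
```

```text
t 26.65 pos [ 0.4398 -0.3409  0.1071] yaw 0.077 q1,q7 [0.12 0.82] F [ 1.3 -0.4  0.4] w 87.4
  (0.442, -0.341, 0.0385, 0.08) slide [-0.4  2.3 68.6] rot [-0.002 -0.002 -0.003] rows 1.4
```

View pics/side13.png

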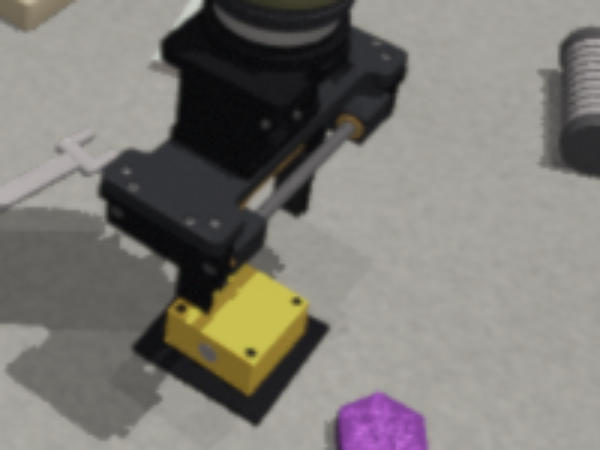

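The fingers straddle the block, aligned with its sides (near finger at (195,290)). I'll descend and close.

>>> send_rows([
  {"claw": 1,"slide": [0,2,20],"delta_rot": [0,0,0]},
  {"claw": 1,"slide": [0,2,40],"delta_rot": [0,0,0]},
  {"claw": 1,"slide": [0,2,55],"delta_rot": [0,0,0]},
  {"claw": 1,"slide": [0,2,65],"delta_rot": [0,0,0]},
  {"claw": 1,"slide": [0,2,68],"delta_rot": [0,0,0]},
])

```text
time: 27.2
position: [0.4431, -0.34, 0.0392]
tool_rot: [-2.128, -2.308, 0.001]
ft_force: [0.3, 0.5, 0.8]
grip_width: 1.003
grip_force: 0.0
```

>>> send_rows([
  {"claw": 0.6,"slide": [0,0,0],"delta_rot": [0,0,0]},
  {"claw": 0.5,"slide": [0,0,0],"delta_rot": [0,0,0]},
  {"claw": -1,"slide": [0,0,0],"delta_rot": [0,0,0]},
  {"claw": -1,"slide": [0,0,0],"delta_rot": [0,0,0]},
  {"claw": -1,"slide": [0,0,0],"delta_rot": [0,0,0]},
], grip_force=20)

```text
time: 27.7
position: [0.4432, -0.3412, 0.041]
tool_rot: [2.131, 2.308, 0.0]
ft_force: [-1.4, 0.1, 3.9]
grip_width: 0.709
grip_force: 20.0
```

>>> send_rows([
  {"claw": -1,"slide": [0,0,0],"delta_rot": [0,0,0]},
  {"claw": -1,"slide": [0,0,0],"delta_rot": [0,0,0]},
  {"claw": -1,"slide": [0,0,0],"delta_rot": [0,0,0]},
], grip_force=40)

```text
time: 28.0
position: [0.4433, -0.3412, 0.041]
tool_rot: [2.131, 2.308, 0.0]
ft_force: [-2.1, 0.5, 5.9]
grip_width: 0.71
grip_force: 40.0
```

Run:
```python
from h import *
plan((.442,-.341,.14,.08),(.55,-.13,.16,.08),(.58,.07,.16,.08),(.54,.25,.13,.06),(.4765,.324,.08,.06),(.4765,.324,.037,.06))
```

```text
t 28.0 pos [ 0.4433 -0.3412  0.041 ] yaw 0.08 q1,q7 [0.15 0.87] F [-2.1  0.5  5.9] w 61.8
  (0.442, -0.341, 0.14, 0.08) slide [  0.3  -1.2 -99. ] rot [ 0.  0. -0.] rows 2.0
  (0.55, -0.13, 0.16, 0.08) slide [201.7 124.5 -20. ] rot [0. 0. 0.] rows 4.8
  (0.58, 0.07, 0.16, 0.08) slide [197.   45.9   0. ] rot [0. 0. 0.] rows 4.0
  (0.54, 0.25, 0.13, 0.06) slide [182.6 -25.5  30. ] rot [0.   0.   0.02] rows 3.7
  (0.4765, 0.324, 0.08, 0.06) slide [ 77.7 -58.9  50. ] rot [0. 0. 0.] rows 2.2
  (0.4765, 0.324, 0.037, 0.06) slide [ 0.  0. 43.] rot [0. 0. 0.] rows 0.9
```

>>> send_rows([
  {"claw": -1,"slide": [0,0,-4],"delta_rot": [0,0,0]},
  {"claw": -1,"slide": [0,0,-15],"delta_rot": [0,0,0]},
  {"claw": -1,"slide": [0,0,-40],"delta_rot": [0,0,0]},
  {"claw": -1,"slide": [0,0,-70],"delta_rot": [0,0,0]},
  {"claw": -1,"slide": [0,0,-99],"delta_rot": [0,0,0]},
])

```text
time: 28.5
position: [0.4429, -0.3406, 0.1404]
tool_rot: [-2.13, -2.308, 0.0]
ft_force: [0.3, -0.2, -3.3]
grip_width: 0.707
grip_force: 40.0
```

>>> send_rows([
  {"claw": -1,"slide": [38,24,-4],"delta_rot": [0,0,0]},
  {"claw": -1,"slide": [79,49,-8],"delta_rot": [0,0,0]},
  {"claw": -1,"slide": [120,74,-12],"delta_rot": [0,0,0]},
  {"claw": -1,"slide": [161,99,-16],"delta_rot": [0,0,0]},
  {"claw": -1,"slide": [201,124,-20],"delta_rot": [0,0,0]},
])

```text
time: 29.0
position: [0.5512, -0.1286, 0.16]
tool_rot: [2.131, 2.309, 0.001]
ft_force: [1.5, -0.7, -3.2]
grip_width: 0.71
grip_force: 40.0
```

>>> send_rows([
  {"claw": -1,"slide": [40,9,0],"delta_rot": [0,0,0]},
  {"claw": -1,"slide": [80,18,0],"delta_rot": [0,0,0]},
  {"claw": -1,"slide": [120,27,0],"delta_rot": [0,0,0]},
  {"claw": -1,"slide": [160,37,0],"delta_rot": [0,0,0]},
  {"claw": -1,"slide": [197,46,0],"delta_rot": [0,0,0]},
])

```text
time: 29.5
position: [0.5806, 0.0717, 0.1596]
tool_rot: [-2.13, -2.309, -0.0]
ft_force: [0.9, -0.2, -4.0]
grip_width: 0.709
grip_force: 40.0
```

>>> send_rows([
  {"claw": -1,"slide": [37,-5,6],"delta_rot": [0,0,0]},
  {"claw": -1,"slide": [74,-10,12],"delta_rot": [0,0,0.01]},
  {"claw": -1,"slide": [111,-15,18],"delta_rot": [0,0,0.01]},
  {"claw": -1,"slide": [148,-20,24],"delta_rot": [0,0,0.02]},
  {"claw": -1,"slide": [182,-25,30],"delta_rot": [0,0,0.02]},
])

```text
time: 30.0
position: [0.5405, 0.2507, 0.1293]
tool_rot: [-2.153, -2.287, 0.0]
ft_force: [0.6, -0.3, -3.0]
grip_width: 0.711
grip_force: 40.0
```

>>> send_rows([
  {"claw": -1,"slide": [26,-20,15],"delta_rot": [0,0,0]},
  {"claw": -1,"slide": [52,-40,30],"delta_rot": [0,0,0]},
  {"claw": -1,"slide": [78,-59,45],"delta_rot": [0,0,0]},
  {"claw": -1,"slide": [78,-59,45],"delta_rot": [0,0,0]},
  {"claw": -1,"slide": [78,-59,45],"delta_rot": [0,0,0]},
])

```text
time: 30.5
position: [0.4768, 0.3237, 0.084]
tool_rot: [2.151, 2.29, -0.002]
ft_force: [0.9, 0.5, -3.9]
grip_width: 0.705
grip_force: 40.0
```

Run:
```python
from h import *
plan((.4765,.324,.041,.06))
im=grab("side",None)
cv2.imwrite("pics/side14.png",cv2.resize(im["color"][90:240,90:290],None,fx=3,fy=3))
```

```text
t 30.5 pos [0.4768 0.3237 0.084 ] yaw 0.063 q1,q7 [-0.76 -0.54] F [ 0.9  0.5 -3.9] w 61.3
  (0.4765, 0.324, 0.041, 0.06) slide [ 0.4 -0.2 43. ] rot [-0.001  0.001  0.003] rows 0.9
```

View pics/side14.png

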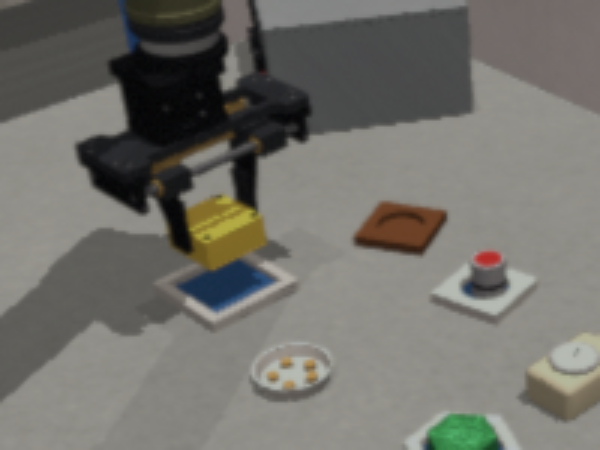

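The block is level above the square cut-out at crop position (225,280), and the coil and hex are still seated. That's more pictures than the 14 allowed, so I'll finish on force, position and measured numbers only.

>>> send_rows([
  {"claw": -1,"slide": [0,0,15],"delta_rot": [0,0,0]},
  {"claw": -1,"slide": [0,0,28],"delta_rot": [0,0,0]},
  {"claw": -1,"slide": [0,0,37],"delta_rot": [0,0,0]},
  {"claw": -1,"slide": [0,0,42],"delta_rot": [0,0,0]},
  {"claw": -1,"slide": [0,0,42],"delta_rot": [0,0,0]},
])

```text
time: 31.05
position: [0.4773, 0.3224, 0.0411]
tool_rot: [-2.154, -2.286, 0.004]
ft_force: [-0.9, -0.6, -3.7]
grip_width: 0.707
grip_force: 40.0
```

>>> send_rows([
  {"claw": -1,"slide": [0,0,0.5],"delta_rot": [0,0,0]},
  {"claw": -1,"slide": [0,0,1],"delta_rot": [0,0,0]},
  {"claw": -1,"slide": [0,0,1],"delta_rot": [0,0,0]},
])

```text
time: 31.35
position: [0.4781, 0.3234, 0.042]
tool_rot: [2.154, 2.287, 0.002]
ft_force: [-0.9, 0.1, -4.2]
grip_width: 0.71
grip_force: 40.0
```

>>> send_rows([
  {"claw": -1,"slide": [0,0,0.5],"delta_rot": [0,0,0]},
  {"claw": -1,"slide": [0,0,1],"delta_rot": [0,0,0]},
  {"claw": -1,"slide": [0,0,1.5],"delta_rot": [0,0,0]},
  {"claw": -1,"slide": [0,0,1.5],"delta_rot": [0,0,0]},
])

```text
time: 31.75
position: [0.4778, 0.3231, 0.0399]
tool_rot: [-2.154, -2.287, 0.0]
ft_force: [0.7, -0.0, -3.7]
grip_width: 0.708
grip_force: 40.0
```

>>> send_rows([
  {"claw": -1,"slide": [0,0,0.5],"delta_rot": [0,0,0]},
  {"claw": -1,"slide": [0,0,1],"delta_rot": [0,0,0]},
  {"claw": -1,"slide": [0,0,1],"delta_rot": [0,0,0]},
])

```text
time: 32.05
position: [0.4779, 0.3232, 0.0391]
tool_rot: [2.154, 2.287, 0.0]
ft_force: [-0.8, 0.0, -2.5]
grip_width: 0.705
grip_force: 40.0
```

>>> send_rows([
  {"claw": -1,"slide": [0,0,0.5],"delta_rot": [0,0,0]},
  {"claw": -1,"slide": [0,0,0.8],"delta_rot": [0,0,0]},
  {"claw": -1,"slide": [0,0,0.8],"delta_rot": [0,0,0]},
])

```text
time: 32.35
position: [0.4779, 0.3231, 0.039]
tool_rot: [-2.154, -2.287, -0.0]
ft_force: [-3.2, -2.0, 5.9]
grip_width: 0.71
grip_force: 40.0
```

Contact came at the expected 0.039. I'll release, retreat and check all the parts numerically.

>>> send_rows([
  {"claw": 0.5,"slide": [0,0,-0.3],"delta_rot": [0,0,0]},
  {"claw": 0.7,"slide": [0,0,-0.3],"delta_rot": [0,0,0]},
  {"claw": 0.9,"slide": [0,0,-0.3],"delta_rot": [0,0,0]},
  {"claw": 1,"slide": [0,0,-0.3],"delta_rot": [0,0,0]},
  {"claw": 1,"slide": [0,0,-0.3],"delta_rot": [0,0,0]},
])

```text
time: 32.85
position: [0.4779, 0.3232, 0.0384]
tool_rot: [2.154, 2.287, 0.0]
ft_force: [-0.4, -1.0, -0.5]
grip_width: 0.974
grip_force: 0.0
```

>>> send_rows([
  {"claw": 1,"slide": [0,0,-5],"delta_rot": [0,0,0]},
  {"claw": 1,"slide": [0,0,-25],"delta_rot": [0,0,0]},
  {"claw": 1,"slide": [0,0,-60],"delta_rot": [0,0,0]},
  {"claw": 1,"slide": [0,0,-105],"delta_rot": [0,0,0]},
  {"claw": 1,"slide": [0,0,-150],"delta_rot": [0,0,0]},
])

```text
time: 33.35
position: [0.4775, 0.3228, 0.1901]
tool_rot: [-2.154, -2.287, 0.001]
ft_force: [0.1, 0.6, 0.4]
grip_width: 1.005
grip_force: 0.0
```

>>> send_rows([
  {"claw": 1,"slide": [0,0,0],"delta_rot": [0,0,0]},
  {"claw": 1,"slide": [0,0,0],"delta_rot": [0,0,0]},
  {"claw": 1,"slide": [0,0,0],"delta_rot": [0,0,0]},
])

```text
time: 33.65
position: [0.4772, 0.3227, 0.1874]
tool_rot: [-2.154, -2.287, 0.003]
ft_force: [-0.4, 0.4, -0.5]
grip_width: 1.002
grip_force: 0.0
```

Run:
```python
from h import *
plan()
for n in("side","top"):
    im=grab(n);print(n)
    b=near(im,"red",(.64,.15,.04));print(" coil",b and cast(im,b[1],.04).round(4))
    for nm,col,p,k in(("hex","green",(.478,-.0055,.024),6),("block","yellow",(.4765,.3236,.034),4)):
        print(" ",nm,end=" ")
        try: face(im,col,p,p[2],k)
        except Exception as e: print("hidden")
    i0=pickle.load(open(n+"0.pkl","rb"))
    for nm,q in(("gauge",(.65,-.007,.03)),("spanner",(.47,-.16,.008)),("long",(.674,-.1435,.022))):
        u=proj(im,q).astype(int);s=np.s_[u[1]-40:u[1]+40,u[0]-40:u[0]+40]
        sh,resp=cv2.phaseCorrelate(np.float64(cv2.cvtColor(i0["color"][s],6)),np.float64(cv2.cvtColor(im["color"][s],6)));print(" ",nm,"px shift",np.round(sh,2),round(resp,2))
```

```text
t 33.65 pos [0.4772 0.3227 0.1874] yaw 0.06 q1,q7 [-0.76 -0.56] F [-0.4  0.4 -0.5] w 87.2
side
 coil [[0.6436 0.1464]]
  hex thr 82.0 ctr 478.1 -8.0 edge deg 6.1 coh 0.97 ext [50.8 46.2] L [29. 23. 26. 24. 26. 24.]
  block thr 128.0 ctr 478.4 319.7 edge deg 1.1 coh 0.98 ext [62.6 61.7] L [53.  8. 51. 60. 52.]
  gauge px shift [-0.06 -0.01] 0.89
  spanner px shift [0.   0.04] 0.96
  long px shift [0.02 0.22] 0.42
top
 coil [[0.6412 0.1478]]
  hex thr 95.0 ctr 476.1 -8.4 edge deg 12.0 coh 0.77 ext [47.8 43.9] L [24. 27. 26. 25. 17. 26.]
  block thr 106.0 ctr 477.9 322.6 edge deg 3.9 coh 0.98 ext [60.6 57.6] L [57. 52. 17. 42. 57.]
  gauge px shift [-0.03 -0.02] 0.96
  spanner px shift [-0.12 -0.01] 0.98
  long px shift [0.04 0.27] 0.27
```

```bash
python3 -c "
from bench import ctrl
print(ctrl.close_job())"
```

```text
the job is handed in; nothing more can be done
None
```

The job is handed in at about 34 s with no verdict returned: coil, hex and block measured within about 5 mm of their insert centres, the bar was seen seated in its cut-out, and the gauge and spanner have not moved, but I viewed 16 pictures against the limit of 14.

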